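# Unclasp the press spacer, prove its blind end on the feeler pin and hold it hole-up

## Robot

A 6-joint arm with a two-finger parallel gripper is mounted at the origin on the work surface. World frame = base frame: x ahead of the robot, y to its left, z up, the work surface at z = 0. Lengths are in m, angles in degrees, forces in N, time in s.
With the tool pointing down it reaches from about 0.375 to 0.9 m from the base axis. Payload 3.1 kg.
Tool frame: the origin (TCP) lies between the finger pads; the fingertips stand bot.tip_extent ahead of it and the grasp point (between the pads) lies 2 mm behind it (bot.tip_extent is the distance from the TCP to the fingertips, in m); z points along the fingers, y is the direction in which the jaws open and shut (so a half turn about z gives the same grasp; the last joint's range is limited). The gripper opens to 87 mm and grips with 3 to 60 N. Pads are 19 mm wide; open, the fingers measure 117 mm over their backs; the gripper's body (75 mm by 190 mm) begins 51 mm behind the grasp point.
Start: joints at [56.064, 30.224, 82.088, -0, 67.689, -10.227], TCP at [0.251, 0.572, 0.202] pointing down, gripper open.
Joint ranges: [-176.69, 176.69], [-43.24, 126.21], [12.49, 139.97], [-82, 262], [0, 151.66], [-163.58, 163.58]. Speed limits (degrees/s): [159.86, 159.86, 180, 180, 180, 180].

## Interface

Orientations are given as a 3x3 rotation matrix whose columns are the frame's x, y, z axes.
In Python, from rig import bot, imaging, recognise, masks_of, mark_of gives the robot as it stands.
- The arm moves only by the tool send_rows, never from a script. Its argument "plan" is a list that holds one entry, the list of rows, each a list of 5 numbers: the shift along the world's x, y, z normalised to -1 to 1, where 1 is 0.03 m, then the turn about the world's z normalised to -1 to 1, where 1 is 0.1 rad, then the closure, from -1 (fully open) to 1 (shut). A call has 1 to 20 rows; each row shifts and turns the commanded pose from where the row before left it; what a row does not reach is not made up. A row lasts 1/10 s, in which the tool goes at most 50 mm and 8.59 degrees, less where a joint would pass 70% of its speed; a pose out of reach is approached as far as the arm can. A call with a number of a shift or a turn outside -1 to 1 is refused whole. A call with a gripper value outside its range is refused whole. The fingers move at their own pace and stop on an object; the grip force is fixed at half the most. Time passes only in rows, so rows that do not move let the fingers close. It gives the time, the measured TCP pose, the force and the opening at its end, in the units of the state.
- bot.read_state(): the state, without advancing time (a new reading comes with each control period).
- imaging.capture(name): name is "scene" or "top" or "wrist"; returns a dict with "img" (400x640x3 uint8, blue, green, red), "mtx" (3x3 intrinsics, pixels), "distortion" ([k1, k2, p1, p2, k3] as OpenCV has them; the pictures are not rectified), "pose" (4x4, takes a point from camera to world coordinates); the wrist camera has in their place "T_tool_cam" (4x4, takes a point from camera to tool coordinates, whose origin is the TCP and whose axes are the flange's). Camera axes: x right, y down, z forward; pixel columns grow to the right and rows downward; lengths in m; the calibration is good to about 2 mm. A picture is of the moment at which its call begins: read the wrist's pose just before it. There is no depth.
- bot.hand_in(): hands the job in, once; it reports no verdict.
Trained networks look in the newest picture that a camera, given by its name, has taken for a name from the list of things; names that differ only in an ending like _2 or _b are one class to them, and where a whole thing is asked for, a point or a joint stands for the part that bears it (a point fixed in the world has none). Each returns a list of dicts, best first, with "conf" (0 to 1); they miss things now and then, are a little off and sometimes report something else, mostly with a low value. They report only what shows in the picture. A call takes as long as a camera call.
- recognise(camera, target): "at" ([x, y, z] in m, in world coordinates, good to about 4 mm: the middle of the surface that is visible of it).
- masks_of(camera, target): "region" (400x640 bool, what is visible of it).
- mark_of(camera, target): "at" ([x, y, z] in m, in world coordinates, good to about 4 mm: a listed point, or the origin of a listed thing).
The state is a dict: "time_s": time; "joint_positions": joint angles; "qvel": joint speeds; "tau": joint torques, N m; "position": TCP position; "tcp_rot": TCP orientation; "force": force on the tool from outside, world axes, zero at the start; "moment": the same for the moment, N m; "opening": opening from 0.0 (shut) to 1.0 (fully open).
Only numpy, scipy, OpenCV 4.12 (cv2) and the standard library are available. Lean on these libraries where they do the work, as an engineer would, in place of code of your own. Each camera call takes 0.05 s, during which the arm holds its last target.

## Task

The aluminium press spacer lies in its tray under a hinged hasp: swing the hasp up off its catch and right back so that it stays open, and take the spacer out. Turn it so that the end with the blind hole faces straight up, and prove it by feel: lower the closed end gently onto the sprung pin of the stand until the pin gives a few millimetres. Then lift the spacer clear of the pin and finish while still holding it still in the air, upright with the hole up; leave the paper rolls and the brush where they are.

Things in the scene. Friction and masses are not known exactly. Their poses are not given: they have to be found in the camera images.
- spacer_center (a point): Centre of the loose press spacer: a plain aluminium block, 72 mm long (own x) and 38 x 38 mm across (own y, z), about 0.2 kg, lying flat on its long side on the tray's felt, its hole pointing to any side except the hinge's. In its +x end is a blind round hole, 20 mm across and 45 mm deep; the -x end is closed and carries only a flush black disc 20 mm across, which looks much like the hole. This point's x axis points out of the hole.
- hole_mouth (a point): Centre of the hole's mouth on the spacer, 36 mm from its centre along own +x; same axes as the spacer.
- closed_end (a point): Centre of the spacer's closed end face, 36 mm from its centre along own -x; same axes as the spacer.
- tray: Fixed wooden tray, 140 mm (own x) by 200 mm (own y) by 30 mm, origin at the centre of its underside on the table. The felt pad in its middle (100 x 100 mm) has its top 34 mm above the table; the spacer lies on it, its top side 72 mm above the table. Steel post of the hinge at own y -74 mm (24 mm wide, 14 mm along y) and of the catch at own y +72 mm (34 mm wide, 14 mm along y, two brass cheeks beside the strap up to 93 mm above the table).
- hasp (a joint): Angle of the hasp: 0 = shut, the strap lying level over the spacer and between the catch's cheeks; grows as the strap swings up; 1.57 = strap upright; 3.1 = folded fully back, level, away from the tray. Past upright it falls open by its own weight and stays; short of that it falls shut. No lock; it weighs 60 g and moves easily. Strap 20 mm wide, 4 mm thick, 172 mm from hinge axis to the cross bar at its end.
- hasp_grip (a point): Grip point on the hasp's orange cross bar: a round bar 10 mm thick and 120 mm long, parallel to the hinge axis, across the end of the strap, 83 mm above the table when shut. This point lies on the bar's axis, 40 mm from the strap's middle line towards the tray's own -x; moves with the hasp.
- hasp_hinge (a point): Fixed point on the hasp's hinge axis (which runs along the tray's own x), in line with hasp_grip: 83 mm above the table. The grip point moves on a circle of 172 mm about it, upright, in the plane of the tray's own y and z.
- pin_tip (a point): Top of the sprung brass feeler pin, upright, 12 mm thick, its tip 120 mm above the table when free; it stands 30 mm out of a fixed round stand (pillar 26 mm thick up to 90 mm, foot 70 mm across). It would slip into the spacer's hole but not into the closed end.
- pin (a joint): How far the pin is pressed down, in m: 0 = free, at most 0.014; the spring takes 1.5 N to start and 0.4 N more per mm, and pushes the pin back up.
- tape1_center (a point): Bystander: white paper roll standing on end, 54 mm across, 45 mm tall; the point is half-way up.
- tape2_center (a point): Bystander: a second such paper roll.
- brush_grip (a point): Bystander: a wooden-handled brush lying flat; the point is on its handle.

How it is judged:
By the outcome, as a careful person would: the job done as asked, in the order asked, and still so for the second after the job is handed in, while the arm keeps its last pose, push and grip.
It also fails if it takes over 67 s, if anything falls off the work surface, if the arm or the gripper's body presses on something with over 40 N, if the wrist force passes 120 N, or if a joint passes its speed limit or range.

## Working session

There is one attempt and no reset: what is moved stays moved. The work goes in short steps, Python scripts to look and compute and a tool call to move; the robot and the scene stay as the last step left them, time stands still between calls to the robot, and variables do not carry over. Pictures are saved under pics/ and viewed, and the job is handed in when it is done.

Besides the shell and the picture viewer there is one more tool, called after "Request:" as name([rows], argument=value, ...), one row to a line, values as JSON. send_rows: Moves the arm, as the interface text tells. Its arguments: {"type":"object","properties":{"plan":{"type":"array"}},"required":["plan"]}

```bash
ls; mkdir -p pics
python3 - <<'E'
from rig import bot, imaging, recognise, masks_of, mark_of
import cv2
s=bot.read_state(); print(s['time_s'],s['position'],s['tcp_rot'],s['opening'],s['force'],bot.tip_extent)
for c in ['scene','top']:
    d=imaging.capture(c); cv2.imwrite(f'pics/{c}0.png',d['img']); print(c,d['pose'].round(3).tolist())
    for n in ['spacer_center','hole_mouth','closed_end','tray','hasp_grip','hasp_hinge','pin_tip','tape1_center','tape2_center','brush_grip']:
        print(n,[(tuple(round(float(v),4) for v in r['at']),round(r['conf'],2)) for r in mark_of(c,n)][:3])
print(bot.read_state()['time_s'])
E
```

```text
pics
0.0 [0.25083863 0.57162901 0.20109761] [[-9.15608412e-01  4.02069482e-01 -1.16919061e-03]
 [ 4.02071016e-01  9.15606806e-01 -1.75333260e-03]
 [ 3.65557352e-04 -2.07546374e-03 -9.99997779e-01]] 1.0008951631553595 [-0.8815824  -0.19149049 -0.17903525] 0.017
scene [[0.857, 0.278, -0.434, 0.955], [0.515, -0.489, 0.704, -0.418], [-0.017, -0.827, -0.562, 0.568], [0.0, 0.0, 0.0, 1.0]]
spacer_center [((0.5199, -0.0335, 0.055), 0.72)]
hole_mouth [((0.508, 0.0088, 0.0546), 0.69)]
closed_end [((0.5279, -0.0652, 0.0506), 0.98)]
tray [((0.5147, -0.0335, 0.0022), 0.59)]
hasp_grip [((0.4844, 0.0704, 0.0816), 0.96)]
hasp_hinge [((0.4653, -0.1012, 0.0828), 0.75)]
pin_tip [((0.4792, 0.2407, 0.1212), 0.62), ((0.7464, 0.1145, 0.0186), 0.58)]
tape1_center [((0.7762, 0.009, 0.0241), 0.69), ((0.4826, 0.071, 0.0803), 0.56)]
tape2_center [((0.7451, 0.1155, 0.0238), 0.73)]
brush_grip [((0.6549, 0.3676, 0.0112), 0.87)]
top [[-0.14, -0.968, 0.206, 0.458], [-0.99, 0.136, -0.033, 0.141], [0.004, -0.209, -0.978, 0.909], [0.0, 0.0, 0.0, 1.0]]
spacer_center [((0.5172, -0.0322, 0.0506), 0.7)]
hole_mouth [((0.5156, 0.001, 0.0549), 0.55), ((0.5201, -0.0322, 0.0517), 0.31)]
closed_end [((0.5272, -0.0693, 0.048), 0.58)]
tray [((0.5152, -0.0319, -0.0021), 0.83)]
hasp_grip [((0.4862, 0.0716, 0.0862), 0.69)]
hasp_hinge [((0.464, -0.1027, 0.0851), 0.94), ((0.487, 0.0677, 0.086), 0.42)]
pin_tip []
tape1_center [((0.7802, 0.0081, 0.0231), 0.65)]
tape2_center [((0.7445, 0.1201, 0.0178), 0.65), ((0.5284, -0.0666, 0.0497), 0.58)]
brush_grip [((0.6497, 0.3701, 0.0124), 0.75), ((0.7424, 0.1182, 0.0205), 0.3)]
1.1
```

View pics/scene0.png

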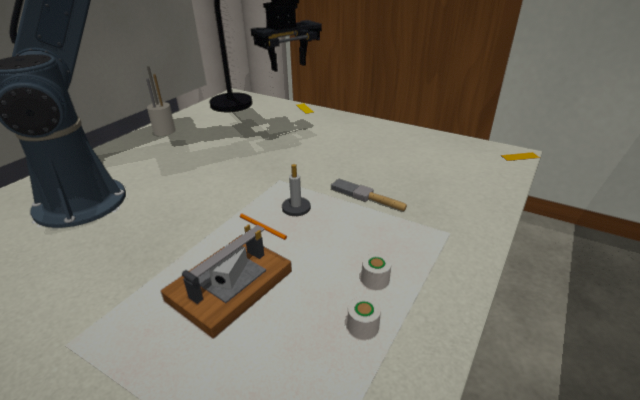

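View pics/top0.png

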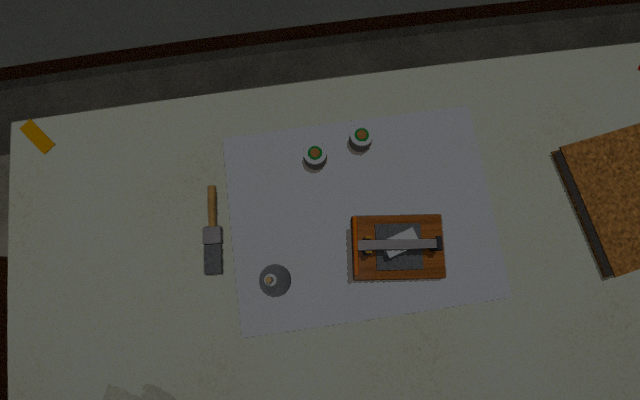

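Run:
```python
import cv2
a=cv2.imread('pics/scene0.png')[205:335,150:300]; b=cv2.imread('pics/top0.png')[205:290,340:455]
cv2.imwrite('pics/z0.png',cv2.convertScaleAbs(cv2.resize(a,None,fx=4.5,fy=4.5,interpolation=cv2.INTER_CUBIC),alpha=1.4))
cv2.imwrite('pics/z1.png',cv2.convertScaleAbs(cv2.resize(b,None,fx=6,fy=6,interpolation=cv2.INTER_CUBIC),alpha=1.8))
```

```text
(no output)
```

View pics/z0.png

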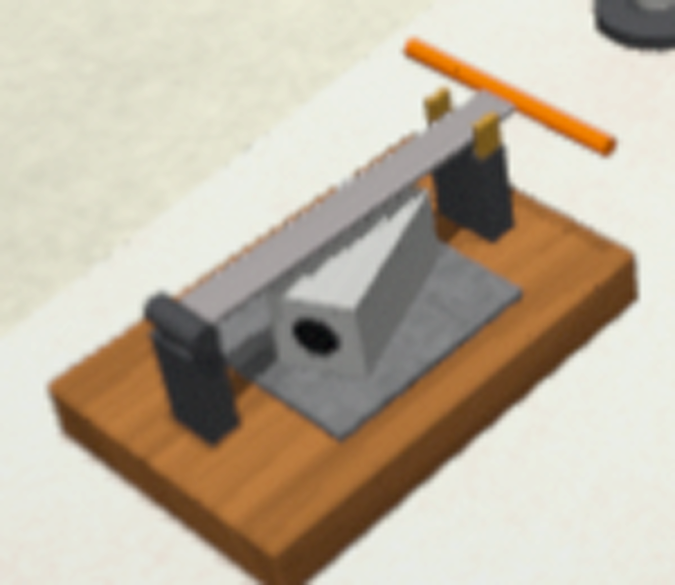

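View pics/z1.png

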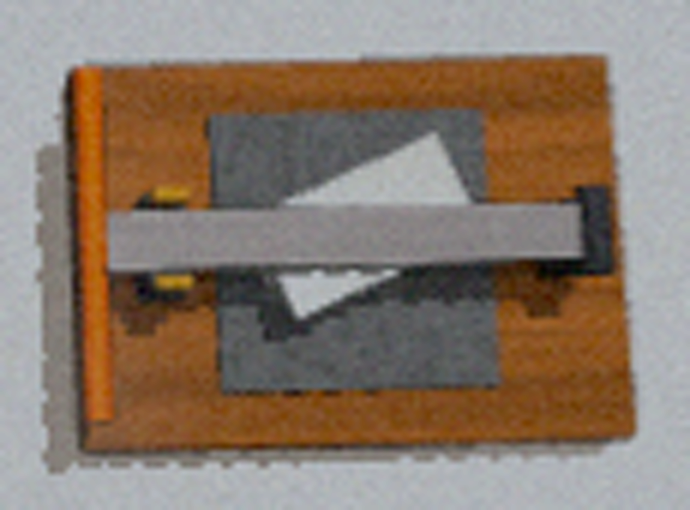

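Request:
send_rows([
  [[0.43,-0.92,0,0.17,-1],[0.43,-0.92,0,0.17,-1],[0.43,-0.92,0,0.17,-1],[0.43,-0.92,0,0.17,-1],[0.43,-0.92,0,0.17,-1],[0.43,-0.92,0,0.17,-1],[0.43,-0.92,0,0.17,-1],[0.43,-0.92,0,0.17,-1],[0.43,-0.92,0,0.17,-1],[0.43,-0.92,0,0.17,-1],[0.43,-0.92,0,0.17,-1],[0.43,-0.92,0,0.17,-1],[0.43,-0.92,0,0.17,-1],[0.43,-0.92,0,0.17,-1],[0.43,-0.92,0,0.17,-1],[0.43,-0.92,0,0.17,-1],[0.43,-0.92,0,0.17,-1],[0,0,0,0,-1]],
])

```text
time_s: 2.9
position: [0.4731, 0.1002, 0.2024]
tcp_rot: [[-0.992, 0.128, 0.003], [0.128, 0.992, -0.001], [-0.003, -0.001, -1.0]]
force: [0.1, 0.0, 0.4]
opening: 0.997
```

```bash
cat > h.py <<'E'
from rig import bot, imaging, recognise, masks_of, mark_of
import numpy as np, cv2
def wp():
    s=bot.read_state(); T=np.eye(4); T[:3,:3]=s['tcp_rot']; T[:3,3]=s['position']; return T
def cap(c,fn=None):
    T=wp(); d=imaging.capture(c)
    if c=='wrist': d['pose']=T@d['T_tool_cam']
    if fn: cv2.imwrite('pics/'+fn,d['img'])
    return d
def px2w(d,px,z):
    u=cv2.undistortPoints(np.array(px,float).reshape(-1,1,2),d['mtx'],np.array(d['distortion'],float)).reshape(-1,2)
    R=d['pose'][:3,:3];t=d['pose'][:3,3]
    r=np.c_[u,np.ones(len(u))]@R.T
    return t+r*((z-t[2])/r[:,2])[:,None]
def show(c,names,k=2):
    for n in names: print(c,n,[(np.round(r['at'],4).tolist(),round(r['conf'],2)) for r in mark_of(c,n)][:k])
E
python3 - <<'E'
from h import *
d=cap('wrist','w0.png'); show('wrist',['hasp_grip','hasp_hinge','spacer_center','tray'])
print(d['pose'].round(3).tolist())
E
```

```text
wrist hasp_grip [([0.4882, 0.0693, 0.0814], 0.94), ([0.4646, -0.1044, 0.084], 0.56)]
wrist hasp_hinge [([0.4675, -0.1036, 0.0817], 0.81)]
wrist spacer_center [([0.5202, -0.0298, 0.0577], 0.92)]
wrist tray [([0.5162, -0.0345, 0.0012], 0.95)]
[[0.129, 0.959, 0.253, 0.406], [0.992, -0.124, -0.035, 0.11], [-0.002, 0.256, -0.967, 0.387], [0.0, 0.0, 0.0, 1.0]]
```

View pics/w0.png

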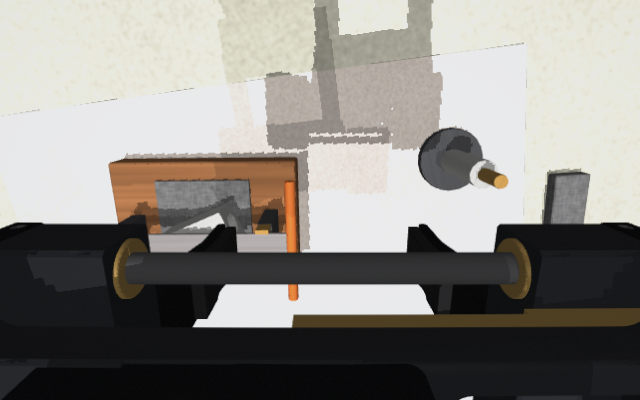

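Request:
send_rows([
  [[0.22,-0.5,0,0,-1],[0.22,-0.5,-0.2,0,-1],[0,0,-0.9,0,-1],[0,0,-0.9,0,-1],[0,0,-0.9,0,-1],[0,0,-0.8,0,-1],[0,0,-0.35,0,-1],[0,0,0,0,1],[0,0,0,0,1],[0,0,0,0,1],[0,0,0,0,1],[0,0,0,0,1],[0,0,0,0,1],[0,0,0,0,1]],
])

```text
time_s: 4.55
position: [0.4839, 0.073, 0.0808]
tcp_rot: [[-0.992, 0.125, 0.0], [0.125, 0.992, -0.0], [-0.0, -0.0, -1.0]]
force: [-0.5, -0.4, -0.1]
opening: 0.444
```

Request:
send_rows([
  [[0,0,0,0,1],[0,0,0,0,1],[0,0,0,0,1],[0,0,0,0,1],[0,0,0,0,1],[0,0,0,0,1]],
])

```text
time_s: 5.15
position: [0.4837, 0.073, 0.0805]
tcp_rot: [[-0.992, 0.124, -0.0], [0.124, 0.992, -0.0], [0.0, -0.0, -1.0]]
force: [-0.8, 0.1, 0.3]
opening: 0.009
```

Run:
```python
from h import *
d=cap('wrist','w1.png'); 
d=cap('scene','s1.png'); show('scene',['hasp_grip'])
a=d['img'][150:340,130:330]; cv2.imwrite('pics/s1z.png',cv2.resize(a,None,fx=3,fy=3))
print(bot.read_state()['opening'])
```

```text
scene hasp_grip [([0.4841, 0.0664, 0.0815], 0.73)]
0.00544216859056105
```

View pics/s1z.png

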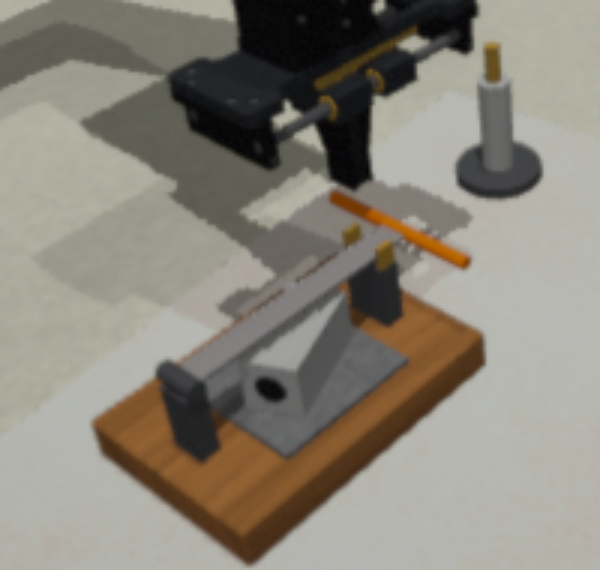

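View pics/w1.png

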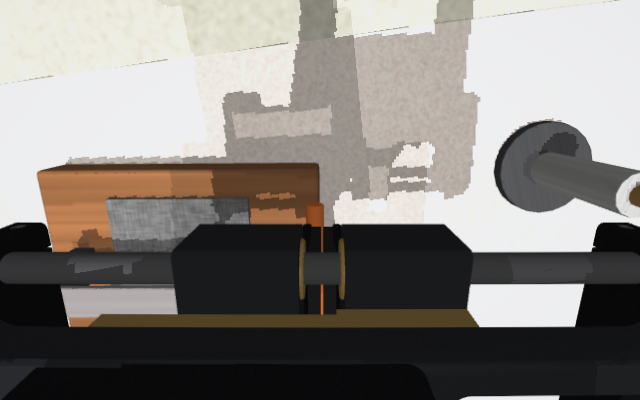

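Run:
```python
from h import *
d=cap('scene'); T=wp()
def proj(p):
    P=np.linalg.inv(d['pose']); r,_=cv2.Rodrigues(P[:3,:3])
    return cv2.projectPoints(np.array(p,float).reshape(-1,1,3),r,P[:3,3],d['mtx'],np.array(d['distortion'],float))[0].reshape(-1,2)
p=T[:3,3]; print(p,proj([p,p-[0,0,.017],p+[0,0,.05],[0.486,.0705,.083],[.4792,.2407,.12]]).round(1)*1)
s=bot.read_state(); print(s['joint_positions'],s['force'])
a=d['img'][160:260,190:310]; cv2.imwrite('pics/s2z.png',cv2.convertScaleAbs(cv2.resize(a,None,fx=6,fy=6,interpolation=cv2.INTER_CUBIC),alpha=1.6,beta=20))
```

```text
[0.4837745  0.07304895 0.0805498 ] [[247.3 217.9]
 [248.3 224.6]
 [244.4 197.2]
 [247.2 217.9]
 [291.2 164.8]]
[-4.52548097e+00  3.12686437e+01  1.07664715e+02 -2.08709520e-03
  4.10660190e+01 -8.73773918e+01] [0.65682136 0.06319487 0.10189339]
```

View pics/s2z.png

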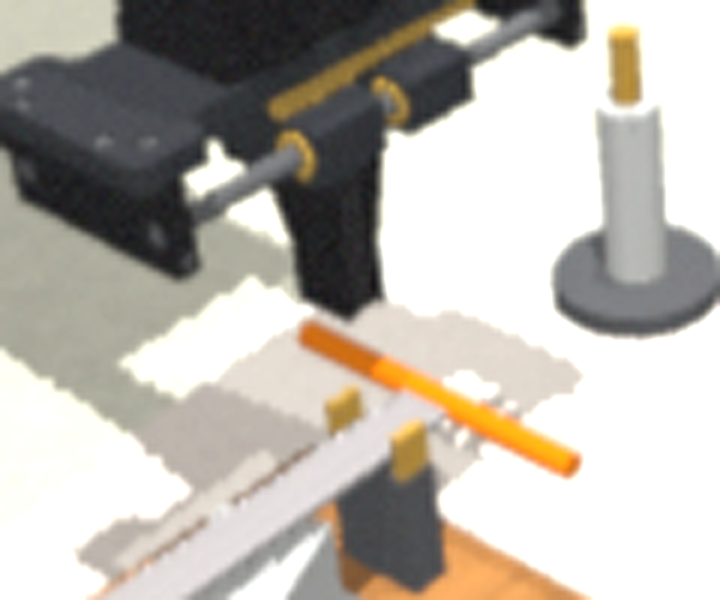

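Run:
```python
from h import *
d=imaging.capture('wrist')
d['pose']=np.array([[0.129, 0.959, 0.253, 0.406], [0.992, -0.124, -0.035, 0.11], [-0.002, 0.256, -0.967, 0.387],[0,0,0,1]])
P=px2w(d,[(290,182),(293,299)],0.083); print(P,np.linalg.norm(P[0]-P[1]))
P=px2w(d,[(110,163),(297,159)],0.03); print(P,np.linalg.norm(P[0]-P[1]))
print(px2w(d,[(502,182)],0.12), d['T_tool_cam'].round(3))
```

```text
[[0.47055927 0.07180516 0.083     ]
 [0.59008906 0.05640204 0.083     ]] 0.12051815163943615
[[ 0.43666237 -0.12172299  0.03      ]
 [ 0.45819258  0.07625227  0.03      ]] 0.1991425402193281
[[0.48457125 0.24547204 0.12      ]] [[-0.    -0.967 -0.253  0.068]
 [ 1.    -0.    -0.001  0.001]
 [ 0.001 -0.253  0.967 -0.184]
 [ 0.     0.     0.     1.   ]]
```

Run:
```python
from h import *
d=cap('scene')
P=np.linalg.inv(d['pose']); r,_=cv2.Rodrigues(P[:3,:3])
p=np.array([0.25083863,0.57162901,0.20109761]);y=np.array([.402,.9156,0])
q=[p+y*.0435*s+[0,0,z] for s in(-1,1) for z in (.05,0.02,0,-.017)]
print(cv2.projectPoints(np.array(q),r,P[:3,3],d['mtx'],np.array(d['distortion'],float))[0].reshape(-1,2).round(1).tolist())
a=cv2.imread('pics/scene0.png')[10:100,230:340]
cv2.imwrite('pics/s3z.png',cv2.convertScaleAbs(cv2.resize(a,None,fx=6,fy=6,interpolation=cv2.INTER_CUBIC),alpha=1.6,beta=20))
```

```text
[[274.5, 59.5], [275.3, 70.2], [275.8, 77.2], [276.3, 83.0], [300.2, 54.3], [300.6, 64.8], [300.9, 71.6], [301.2, 77.3]]
```

View pics/s3z.png

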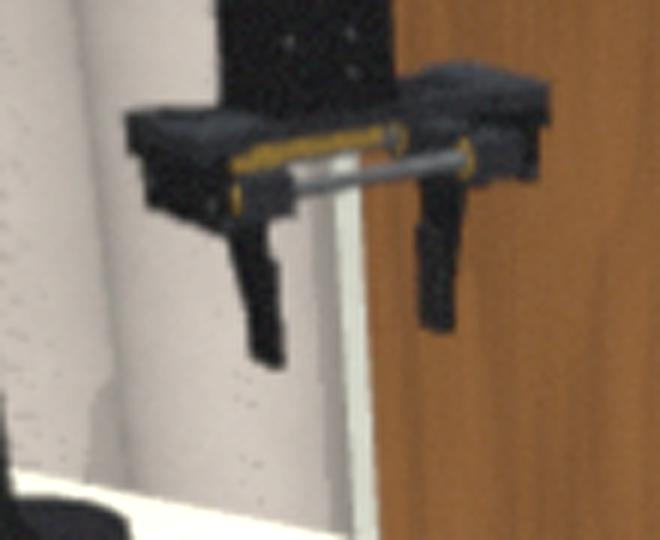

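Request:
send_rows([
  [[0.15,-0.1,0,0,-1],[0,0,0,0,-1],[0,0,0,0,-1],[0,0,0,0,-1],[0,0,0,0,-1],[0,0,-0.3,0,-1],[0,0,-0.4,0,-1],[0,0,-0.3,0,-1],[0,0,0,0,1],[0,0,0,0,1],[0,0,0,0,1],[0,0,0,0,1],[0,0,0,0,1],[0,0,0,0,1]],
])

```text
time_s: 6.85
position: [0.4885, 0.07, 0.0508]
tcp_rot: [[-0.992, 0.124, 0.001], [0.124, 0.992, -0.0], [-0.001, 0.0, -1.0]]
force: [-0.0, -0.1, -0.1]
opening: 0.281
```

Request:
send_rows([
  [[0,0,0,0,1],[0,0,0,0,1],[0,0,0,0,1],[0,0,0,0,1]],
])

```text
time_s: 7.25
position: [0.4881, 0.0686, 0.0506]
tcp_rot: [[-0.992, 0.123, -0.0], [0.123, 0.992, -0.002], [0.0, -0.002, -1.0]]
force: [-0.6, -6.1, 1.7]
opening: 0.101
```

Run:
```python
from h import *
d=cap('scene')
a=d['img'][160:260,190:310]; cv2.imwrite('pics/s4z.png',cv2.convertScaleAbs(cv2.resize(a,None,fx=6,fy=6,interpolation=cv2.INTER_CUBIC),alpha=1.6,beta=20))
```

```text
(no output)
```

View pics/s4z.png

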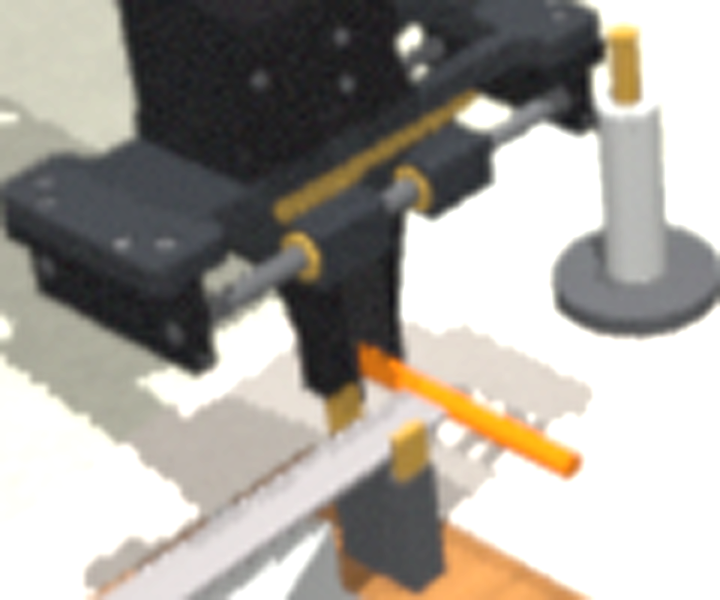

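Request:
send_rows([
  [[-0.005,-0.05,0.75,0,1],[-0.017,-0.145,0.735,0,1],[-0.028,-0.24,0.71,0,1],[-0.038,-0.33,0.67,0,1],[-0.048,-0.415,0.625,0,1],[-0.057,-0.49,0.565,0,1],[-0.065,-0.56,0.495,0,1],[-0.072,-0.62,0.415,0,1],[-0.077,-0.67,0.33,0,1],[-0.082,-0.705,0.24,0,1]],
])

```text
time_s: 8.3
position: [0.4731, -0.0559, 0.2179]
tcp_rot: [[-0.992, 0.125, 0.0], [0.125, 0.992, 0.003], [0.0, 0.003, -1.0]]
force: [-0.5, 2.1, 3.5]
opening: 0.104
```

Request:
send_rows([
  [[-0.085,-0.73,0.145,0,1],[-0.086,-0.745,0.05,0,1],[-0.086,-0.745,-0.05,0,1],[-0.085,-0.73,-0.145,0,1],[-0.082,-0.705,-0.24,0,1],[-0.077,-0.67,-0.33,0,1],[-0.072,-0.62,-0.415,0,1],[-0.065,-0.56,-0.495,0,1],[-0.057,-0.49,-0.565,0,1],[-0.048,-0.41,-0.625,0,1],[0,0,0,0,-1],[0,0,0,0,-1],[0,0,0,0,-1],[0,0,0,0,-1]],
])

```text
time_s: 9.7
position: [0.4519, -0.2484, 0.1374]
tcp_rot: [[-0.992, 0.124, 0.001], [0.124, 0.992, -0.001], [-0.001, -0.001, -1.0]]
force: [-1.1, 0.1, 0.2]
opening: 0.381
```

Run:
```python
from h import *
d=cap('scene')
a=d['img'][100:400,50:350]; cv2.imwrite('pics/s5z.png',cv2.convertScaleAbs(cv2.resize(a,None,fx=2,fy=2,interpolation=cv2.INTER_CUBIC),alpha=1.3,beta=10))
```

```text
(no output)
```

View pics/s5z.png

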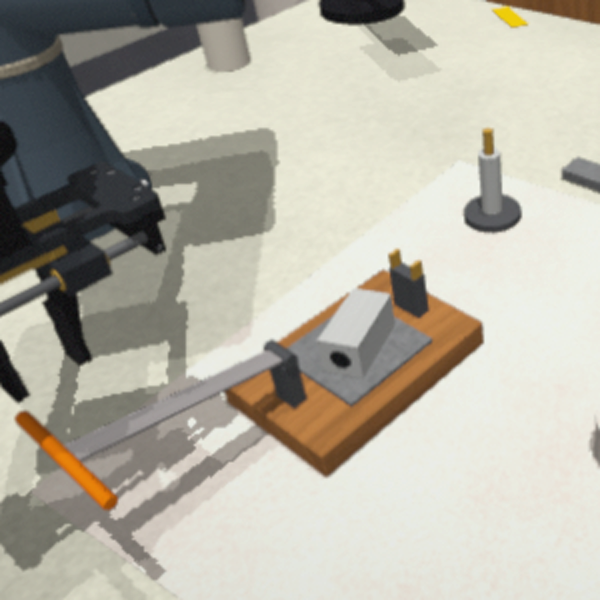

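Run:
```python
from h import *
N=['spacer_center','hole_mouth','closed_end','pin_tip','tray','hasp_hinge']
d=cap('scene'); show('scene',N)
d=cap('top'); show('top',N)
m=masks_of('top','spacer_center')
print([(x['conf'],x['region'].sum()) for x in m])
mm=m[0]['region'].astype(np.uint8); c=max(cv2.findContours(mm,0,2)[0],key=cv2.contourArea).reshape(-1,2)
P=px2w(d,c,0.072); r=cv2.minAreaRect((P[:,:2]*1000).astype(np.float32)); print(r)
a=d['img'][205:290,340:500]
cv2.imwrite('pics/z2.png',cv2.convertScaleAbs(cv2.resize(a,None,fx=5,fy=5,interpolation=cv2.INTER_CUBIC),alpha=1.8))
print(bot.read_state()['time_s'])
```

```text
scene spacer_center [([0.5223, -0.0343, 0.0527], 0.71), ([0.7781, 0.0078, 0.0246], 0.7)]
scene hole_mouth [([0.5109, 0.01, 0.0538], 0.76)]
scene closed_end [([0.5315, -0.0653, 0.0506], 0.84)]
scene pin_tip [([0.4792, 0.2408, 0.1224], 0.45)]
scene tray [([0.5179, -0.0342, 0.0004], 0.83)]
scene hasp_hinge [([0.4704, -0.1012, 0.0821], 0.56)]
top spacer_center [([0.5221, -0.0332, 0.0505], 0.6)]
top hole_mouth [([0.5134, 0.0016, 0.0562], 0.88)]
top closed_end [([0.5298, -0.0681, 0.0512], 0.84)]
top pin_tip [([0.4808, 0.2399, 0.1185], 0.56), ([0.5161, 0.0032, 0.0556], 0.27)]
top tray [([0.5142, -0.0335, -0.002], 0.65)]
top hasp_hinge [([0.4643, -0.1023, 0.0848], 0.94)]
[(0.75, np.int64(651))]
((518.3349609375, -30.340290069580078), (37.83204650878906, 77.22789764404297), 16.491846084594727)
10.5
```

View pics/z2.png

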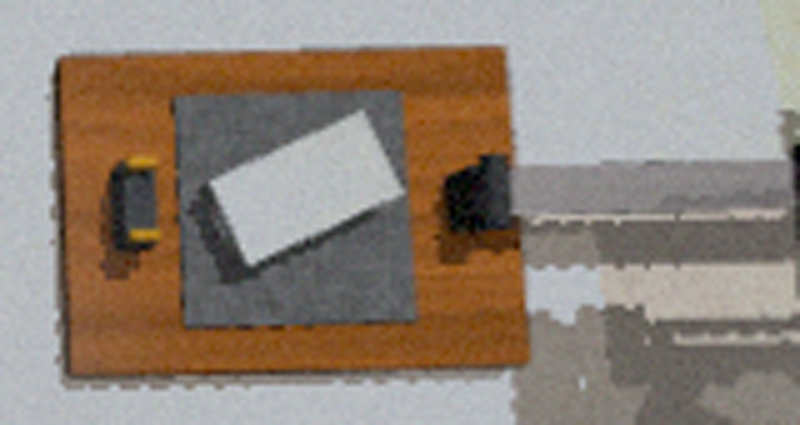

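Run:
```python
from h import *
d=cap('scene','s6.png')
P=np.linalg.inv(d['pose']); r,_=cv2.Rodrigues(P[:3,:3])
pr=lambda q:cv2.projectPoints(np.array(q,float).reshape(-1,1,3),r,P[:3,3],d['mtx'],np.array(d['distortion'],float))[0].reshape(-1,2).round(1).tolist()
for p in ([0.488,0.0686,0.0506],[0.4838,.073,.0805]):
  for xo in (-.0095,0,.0095): print(xo,[ (k,pr(np.array(p)+[xo,0,k/1000])[0]) for k in (0,10,20,30,50,60,70)])
# now
T=wp();p=T[:3,3];y=T[:3,1];print(p, bot.read_state()['opening'])
for s in (-1,1): print(s,[(k,pr(p+y*s*.0435+[0,0,k/1000])[0]) for k in (0,20,30,60)])
a=d['img'][180:320,0:160]; cv2.imwrite('pics/s6z.png',cv2.convertScaleAbs(cv2.resize(a,None,fx=5,fy=4,interpolation=cv2.INTER_CUBIC),alpha=1.6,beta=20))
# spacer corners from top
d=cap('top'); c=np.array([(365,110),(208,185),(250,268),(405,190)])/5+[340,205]
Q=px2w(d,c,.072)[:,:2]; print(Q.round(4).tolist(), Q.mean(0), [np.linalg.norm(Q[i]-Q[i-1]) for i in range(4)], Q[1]-Q[0],Q[2]-Q[3])
```

```text
-0.0095 [(0, [245.6, 230.0]), (10, [245.0, 226.2]), (20, [244.5, 222.2]), (30, [243.9, 218.3]), (50, [242.7, 210.2]), (60, [242.1, 206.0]), (70, [241.4, 201.8])]
0 [(0, [249.2, 231.4]), (10, [248.7, 227.6]), (20, [248.1, 223.6]), (30, [247.6, 219.7]), (50, [246.4, 211.5]), (60, [245.8, 207.4]), (70, [245.2, 203.2])]
0.0095 [(0, [252.9, 232.9]), (10, [252.4, 229.0]), (20, [251.8, 225.1]), (30, [251.3, 221.1]), (50, [250.2, 212.9]), (60, [249.6, 208.8]), (70, [249.0, 204.5])]
-0.0095 [(0, [243.7, 216.6]), (10, [243.1, 212.6]), (20, [242.5, 208.5]), (30, [241.8, 204.4]), (50, [240.6, 195.9]), (60, [240.0, 191.6]), (70, [239.3, 187.3])]
0 [(0, [247.3, 217.9]), (10, [246.8, 213.9]), (20, [246.2, 209.8]), (30, [245.6, 205.7]), (50, [244.4, 197.3]), (60, [243.8, 192.9]), (70, [243.1, 188.6])]
0.0095 [(0, [251.0, 219.3]), (10, [250.5, 215.3]), (20, [249.9, 211.2]), (30, [249.4, 207.1]), (50, [248.2, 198.6]), (60, [247.6, 194.3]), (70, [247.0, 189.9])]
[ 0.45126196 -0.24888614  0.13645636] 0.9942266549166251
-1 [(0, [44.9, 317.4]), (20, [38.9, 307.2]), (30, [35.8, 301.9]), (60, [26.1, 285.4])]
1 [(0, [107.8, 279.7]), (20, [103.6, 269.7]), (30, [101.5, 264.6]), (60, [94.7, 248.7])]
[[0.5467, -0.0642], [0.5251, 0.0062], [0.489, -0.0052], [0.5115, -0.0746]] [ 0.51807718 -0.03446169] [np.float64(0.03675181460440888), np.float64(0.07369049985621536), np.float64(0.03786370682738618), np.float64(0.07295942726255901)] [-0.02161085  0.07045042] [-0.02245819  0.06941691]
```

View pics/s6z.png

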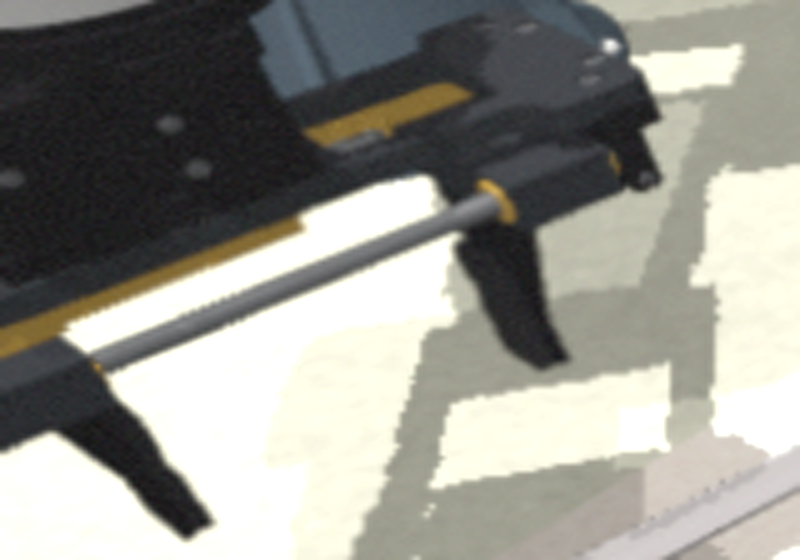

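Run:
```python
from h import *
d=cap('top'); f=lambda c,z:px2w(d,np.array(c)/5+[340,205],z)[:,:2].round(4).tolist()
print('cheeks',f([(127,160),(158,160),(127,233),(158,233)],.093))
print('tray',f([(58,60),(502,47),(527,372),(72,376)],.03))
print('post hinge',f([(445,175),(450,230),(510,228)],.09))
print('felt',f([(175,97),(402,93),(417,322),(186,325)],.034))
s=cap('scene'); a=s['img'][210:330,155:305]; cv2.imwrite('pics/s7z.png',cv2.convertScaleAbs(cv2.resize(a,None,fx=5,fy=5,interpolation=cv2.INTER_CUBIC),alpha=1.4))
```

```text
cheeks [[0.538, 0.0404], [0.5363, 0.028], [0.509, 0.0451], [0.5072, 0.0328]]
tray [[0.592, 0.0557], [0.5702, -0.1401], [0.4298, -0.123], [0.4562, 0.0707]]
post hinge [[0.514, -0.0873], [0.4918, -0.0851], [0.4891, -0.1095]]
felt [[0.5681, 0.0079], [0.5558, -0.0911], [0.4575, -0.0789], [0.4705, 0.0195]]
```

View pics/s7z.png

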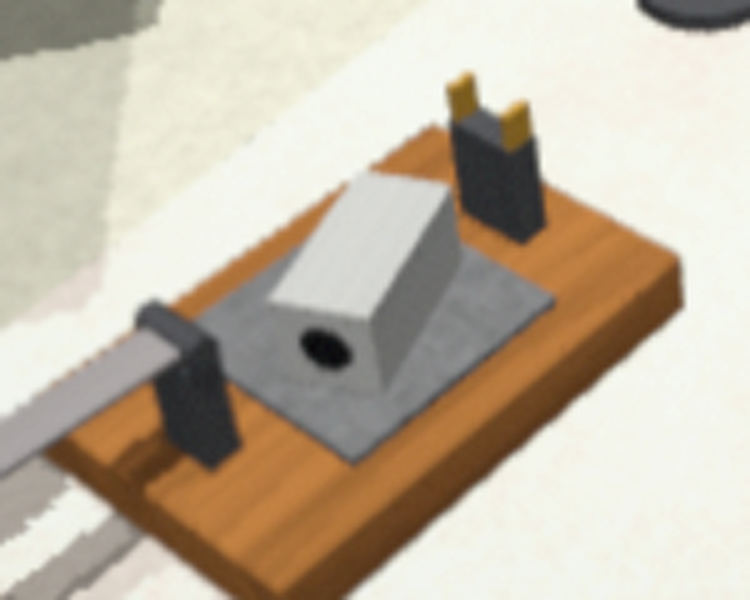

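Request:
send_rows([
  [[0,0,0.9,0,-1],[0,0,0.9,0,-1],[0.19,0.6,0,-0.957,-1],[0.19,0.6,0,-0.957,-1],[0.19,0.6,0,-0.957,-1],[0.19,0.6,0,-0.957,-1],[0.19,0.6,0,-0.957,-1],[0.19,0.6,0,-0.957,-1],[0.19,0.6,0,-0.957,-1],[0.19,0.6,0,-0.957,-1],[0.19,0.6,0,-0.957,-1],[0.19,0.6,0,-0.957,-1],[0.19,0.6,0,-0.957,-1],[0.19,0.6,0,-0.957,-1],[0,0,0,0,-1]],
])

```text
time_s: 12.2
position: [0.52, -0.0311, 0.1905]
tcp_rot: [[-0.295, 0.955, 0.0], [0.955, 0.295, 0.001], [0.0, 0.0, -1.0]]
force: [-0.3, -0.2, -0.6]
opening: 1.0
```

Run:
```python
from h import *
d=cap('wrist','w2.png'); show('wrist',['spacer_center','hole_mouth','closed_end','tray'])
```

```text
wrist spacer_center [([0.517, -0.0285, 0.0559], 0.89)]
wrist hole_mouth [([0.5102, 0.0021, 0.0528], 0.96)]
wrist closed_end [([0.5275, -0.066, 0.0567], 0.61)]
wrist tray []
```

View pics/w2.png

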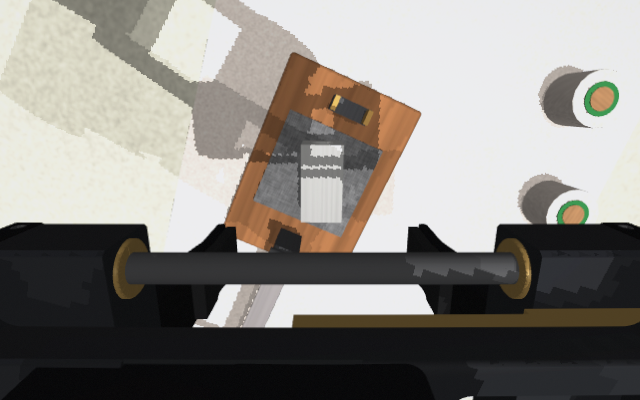

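Request:
send_rows([
  [[0,0,-0.9,0,-1],[0,0,-0.9,0,-1],[0,0,-0.9,0,-1],[0,0,-0.9,0,-1],[0,0,-0.9,0,-1],[0,0,-0.5,0,-1],[0,0,-0.35,0,-1],[0,0,0,0,-1]],
])

```text
time_s: 13.25
position: [0.5189, -0.0333, 0.0289]
tcp_rot: [[-0.293, 0.956, -0.002], [0.956, 0.293, 0.001], [0.001, -0.002, -1.0]]
force: [0.3, 0.8, 0.2]
opening: 1.001
```

Run:
```python
from h import *
d=cap('scene'); a=d['img'][190:330,135:325]; cv2.imwrite('pics/s8z.png',cv2.convertScaleAbs(cv2.resize(a,None,fx=4.2,fy=4.2,interpolation=cv2.INTER_CUBIC),alpha=1.6,beta=20))
```

```text
(no output)
```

View pics/s8z.png

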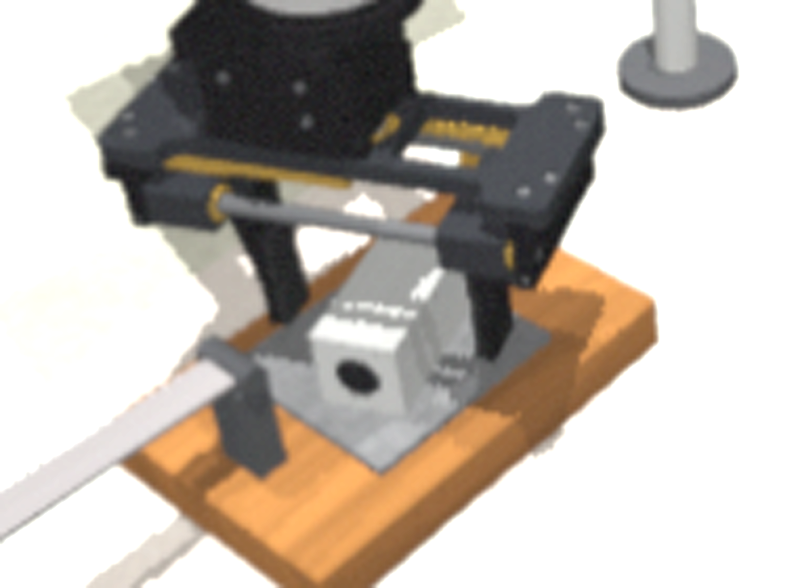

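Request:
send_rows([
  [[0,0,0,0,1],[0,0,0,0,1],[0,0,0,0,1],[0,0,0,0,1],[0,0,0,0,1],[0,0,0,0,1],[0,0,0,0,1],[0,0,0,0,1],[0,0,0,0,1],[0,0,0,0,1],[0,0,0.2,0,1],[0,0,0.4,0,1],[0,0,0.6,0,1],[0,0,0.7,0,1],[0,0,0.5,0,1],[0,0,0.2,0,1],[0,0,0,0,1]],
])

```text
time_s: 15.0
position: [0.5202, -0.033, 0.1092]
tcp_rot: [[-0.293, 0.956, 0.002], [0.956, 0.293, -0.001], [-0.001, 0.002, -1.0]]
force: [0.1, -0.4, -1.6]
opening: 0.434
```

Run:
```python
from h import *
d=cap('scene'); a=d['img'][160:300,135:325]; cv2.imwrite('pics/s9z.png',cv2.convertScaleAbs(cv2.resize(a,None,fx=4.2,fy=4.2,interpolation=cv2.INTER_CUBIC),alpha=1.6,beta=20))
show('scene',['spacer_center','closed_end','hole_mouth']); print(bot.read_state()['opening'])
```

```text
scene spacer_center [([0.5183, -0.0373, 0.1322], 0.85)]
scene closed_end [([0.5319, -0.0653, 0.1301], 0.89)]
scene hole_mouth [([0.5105, 0.0082, 0.1318], 0.85), ([0.4652, -0.105, 0.0818], 0.59)]
0.4345286847831796
```

View pics/s9z.png

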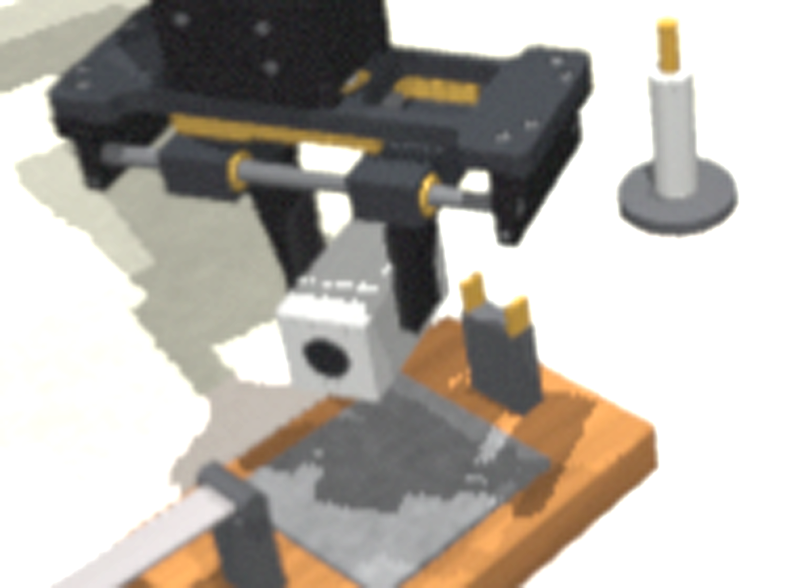

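Request:
send_rows([
  [[-0.013,0.24,0,-0.845,1],[-0.013,0.24,0,-0.845,1],[-0.013,0.24,0,-0.845,1],[-0.013,0.24,0,-0.845,1],[-0.013,0.24,0,-0.845,1],[0,0,-0.25,0,1],[0,0,-0.25,0,1],[0,0,0,0,1]],
])

```text
time_s: 16.0
position: [0.5165, 0.0031, 0.0913]
tcp_rot: [[0.124, 0.992, -0.004], [0.992, -0.124, 0.001], [0.0, -0.004, -1.0]]
force: [0.9, -0.8, -1.9]
opening: 0.435
```

Run:
```python
from h import *
d=cap('scene'); a=d['img'][160:300,135:325]; cv2.imwrite('pics/s10z.png',cv2.convertScaleAbs(cv2.resize(a,None,fx=4.2,fy=4.2,interpolation=cv2.INTER_CUBIC),alpha=1.6,beta=20))
show('scene',['spacer_center','closed_end','hole_mouth']); 
d=cap('wrist','w3.png')
```

```text
scene spacer_center [([0.5181, 0.0003, 0.1174], 0.93)]
scene closed_end [([0.5099, -0.0306, 0.1112], 0.62)]
scene hole_mouth [([0.5225, 0.0427, 0.1149], 0.83)]
```

View pics/s10z.png

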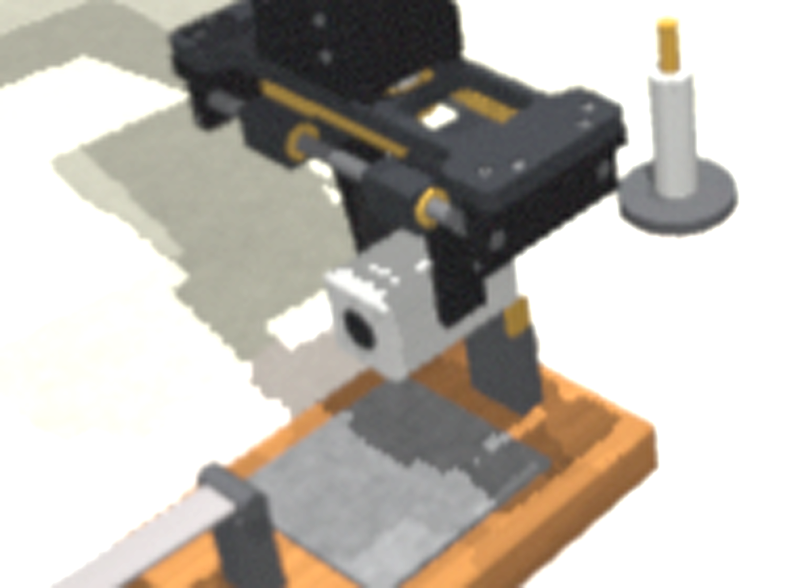

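View pics/w3.png

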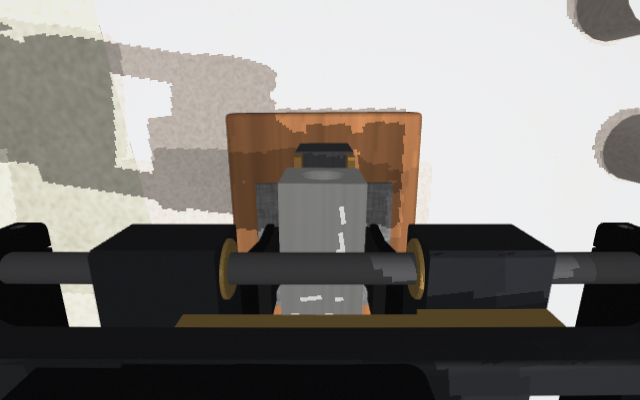

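Request:
send_rows([
  [[0,0,-0.15,0,1],[0,0,-0.15,0,1],[0,0,-0.15,0,1],[0,0,0,0,1]],
])

```text
time_s: 16.65
position: [0.5188, 0.0004, 0.0809]
tcp_rot: [[0.122, 0.992, 0.002], [0.992, -0.122, -0.005], [-0.004, 0.003, -1.0]]
force: [-2.2, -8.2, 8.0]
opening: 0.434
```

Run:
```python
from h import *
d=cap('scene'); a=d['img'][160:300,135:325]; cv2.imwrite('pics/s11z.png',cv2.convertScaleAbs(cv2.resize(a,None,fx=4.2,fy=4.2,interpolation=cv2.INTER_CUBIC),alpha=1.6,beta=20))
```

```text
(no output)
```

View pics/s11z.png

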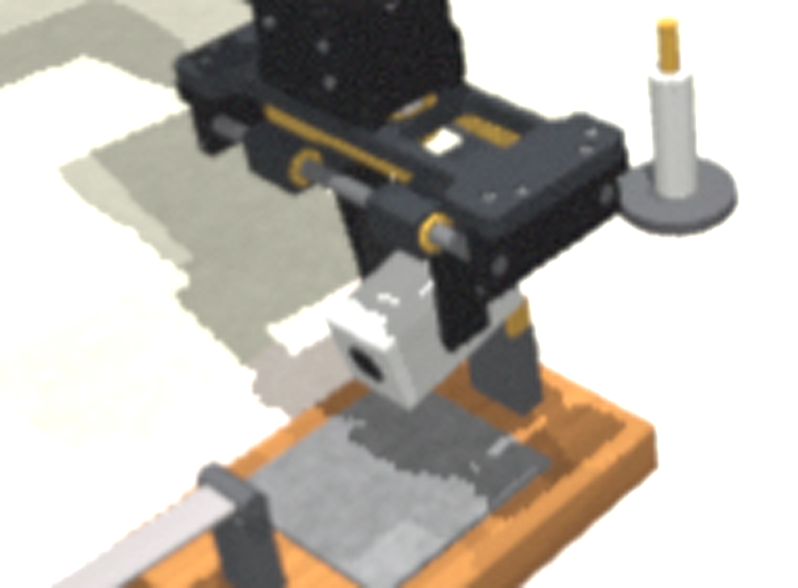

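Request:
send_rows([
  [[0,0,-0.15,0,1],[0,0,-0.15,0,1],[0,0,-0.15,0,1],[0,0,-0.15,0,1],[0,0,0,0,1]],
])

```text
time_s: 17.2
position: [0.5188, 0.0004, 0.0625]
tcp_rot: [[0.123, 0.992, 0.002], [0.992, -0.123, -0.004], [-0.004, 0.003, -1.0]]
force: [-3.1, -8.9, 5.0]
opening: 0.432
```

Run:
```python
from h import *
d=cap('scene'); a=d['img'][160:300,135:325]; cv2.imwrite('pics/s12z.png',cv2.convertScaleAbs(cv2.resize(a,None,fx=4.2,fy=4.2,interpolation=cv2.INTER_CUBIC),alpha=1.6,beta=20))
```

```text
(no output)
```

View pics/s12z.png

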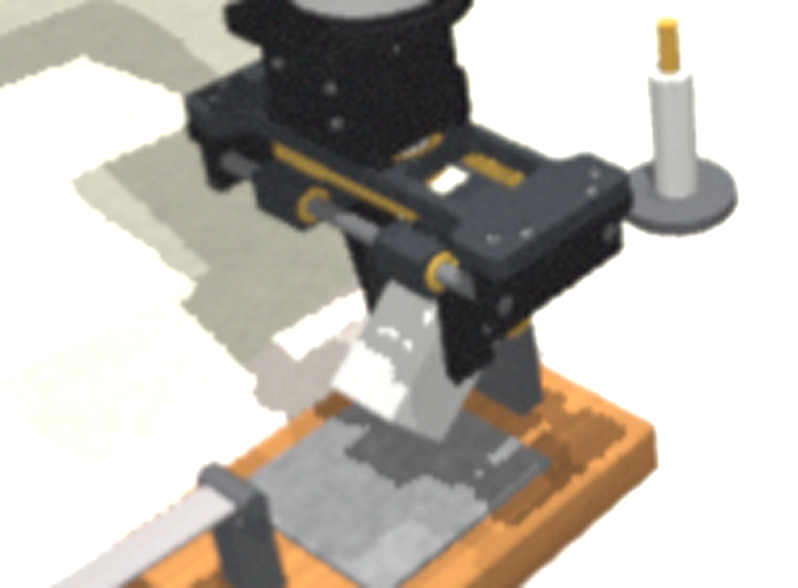

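Request:
send_rows([
  [[0,0,-0.12,0,1],[0,0,-0.12,0,1],[0,0,-0.12,0,1],[0.012,0.1,0,0,1],[0.012,0.1,0,0,1],[0,0,0,0,1]],
])

```text
time_s: 17.85
position: [0.5195, 0.0021, 0.0522]
tcp_rot: [[0.118, 0.993, 0.002], [0.993, -0.118, -0.011], [-0.011, 0.003, -1.0]]
force: [-6.1, -27.7, 7.7]
opening: 0.433
```

Run:
```python
from h import *
d=cap('scene'); a=d['img'][180:320,135:325]; cv2.imwrite('pics/s13z.png',cv2.convertScaleAbs(cv2.resize(a,None,fx=4.2,fy=4.2,interpolation=cv2.INTER_CUBIC),alpha=1.6,beta=20))
```

```text
(no output)
```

View pics/s13z.png

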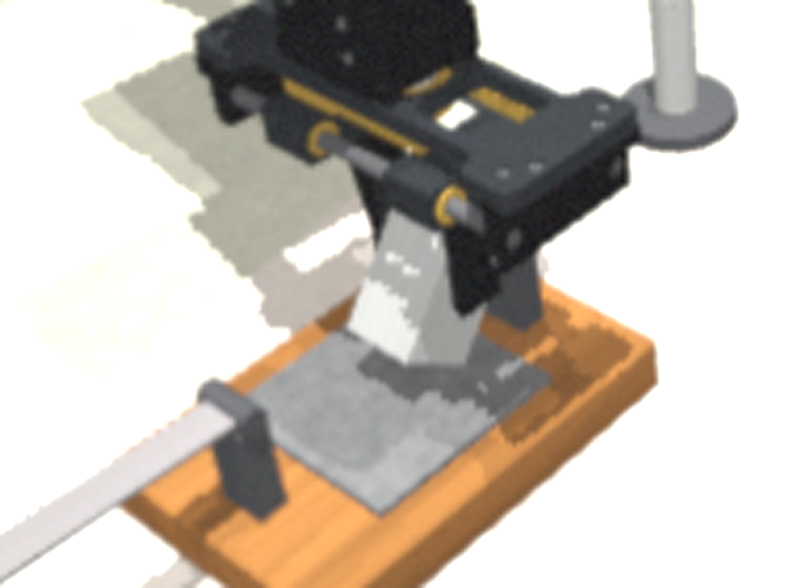

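Request:
send_rows([
  [[-0.025,-0.2,0,0,1],[-0.062,-0.5,0,0,1],[-0.062,-0.5,0,0,1],[-0.062,-0.5,0,0,1],[-0.062,-0.5,0,0,1],[-0.037,-0.3,0,0,1],[0,0,0,0,1]],
])

```text
time_s: 18.6
position: [0.5094, -0.0631, 0.0511]
tcp_rot: [[0.13, 0.991, 0.001], [0.991, -0.13, 0.007], [0.007, 0.0, -1.0]]
force: [4.3, 14.2, 1.8]
opening: 0.437
```

Run:
```python
from h import *
d=cap('scene'); a=d['img'][180:320,135:325]; cv2.imwrite('pics/s14z.png',cv2.convertScaleAbs(cv2.resize(a,None,fx=4.2,fy=4.2,interpolation=cv2.INTER_CUBIC),alpha=1.6,beta=20))
```

```text
(no output)
```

View pics/s14z.png

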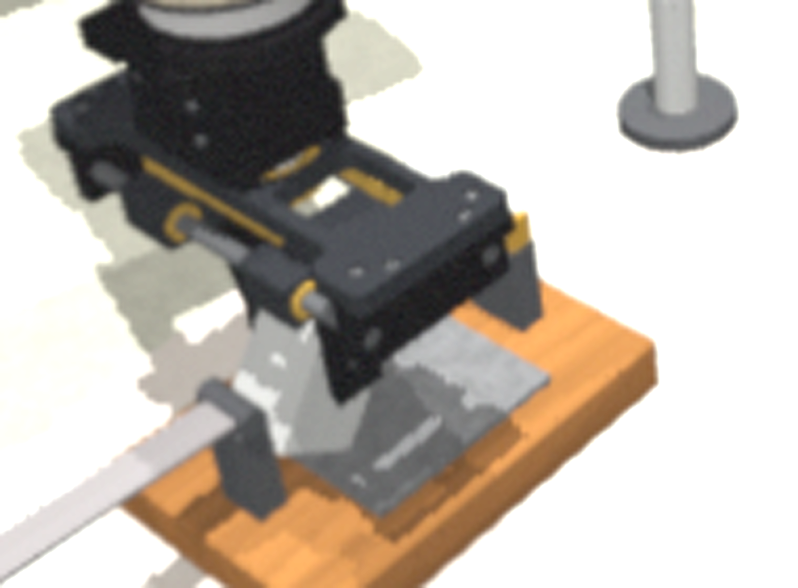

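Request:
send_rows([
  [[-0.018,-0.15,0,0,1],[-0.018,-0.15,0,0,1],[-0.018,-0.15,0,0,1],[0,0,0,0,1]],
])

```text
time_s: 19.05
position: [0.508, -0.0728, 0.0522]
tcp_rot: [[0.13, 0.991, 0.002], [0.991, -0.13, 0.011], [0.011, 0.0, -1.0]]
force: [6.0, 26.3, 11.5]
opening: 0.433
```

Run:
```python
from h import *
d=cap('scene'); a=d['img'][180:320,135:325]; cv2.imwrite('pics/s15z.png',cv2.convertScaleAbs(cv2.resize(a,None,fx=4.2,fy=4.2,interpolation=cv2.INTER_CUBIC),alpha=1.6,beta=20))
```

```text
(no output)
```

View pics/s15z.png

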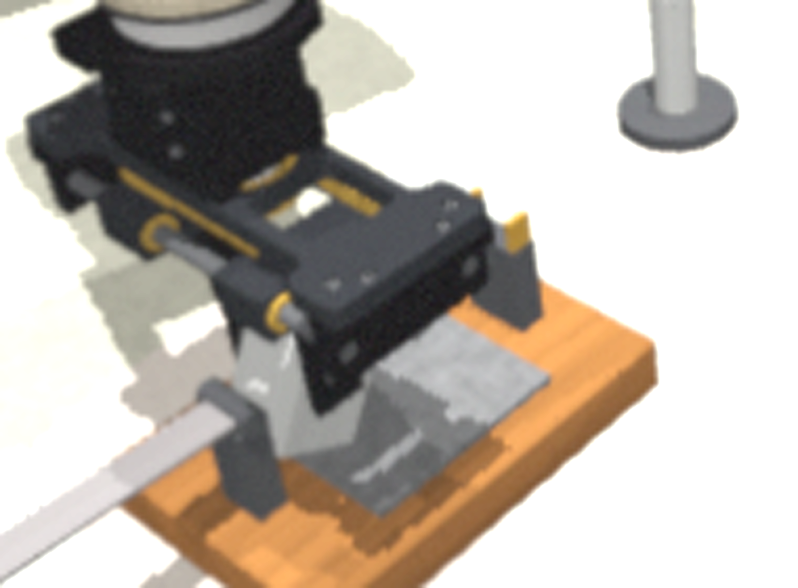

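Run:
```python
from h import *
d=cap('scene'); a=d['img'][235:305,160:250]; cv2.imwrite('pics/s16z.png',cv2.convertScaleAbs(cv2.resize(a,None,fx=8,fy=8,interpolation=cv2.INTER_CUBIC),alpha=1.8,beta=20))
show('scene',['spacer_center','closed_end','hole_mouth']); 
d=cap('wrist','w4.png')
```

```text
scene spacer_center [([0.5103, -0.0676, 0.0851], 0.85)]
scene closed_end [([0.5069, -0.085, 0.0476], 0.66)]
scene hole_mouth []
```

View pics/s16z.png

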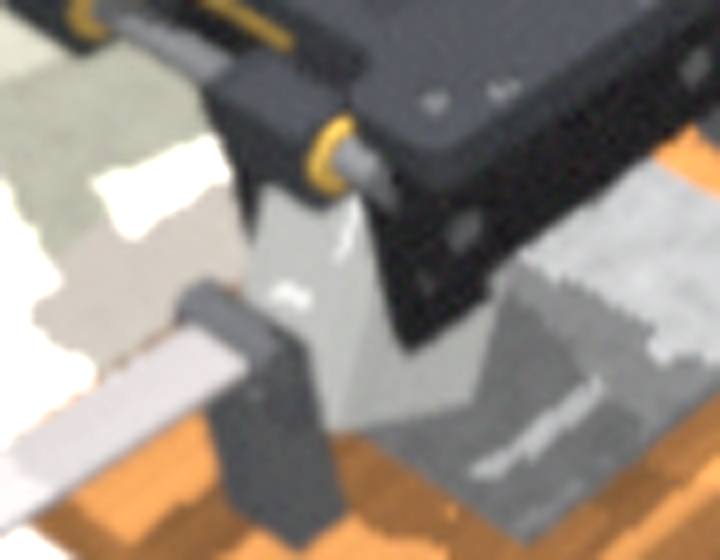

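View pics/w4.png

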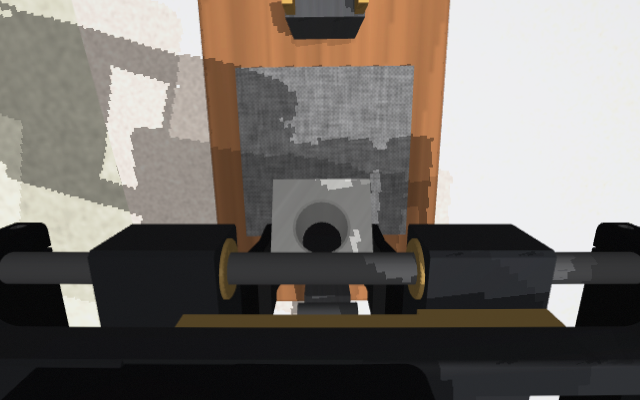

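Request:
send_rows([
  [[-0.018,-0.15,0.1,0,1],[-0.018,-0.15,0.1,0,1],[-0.018,-0.15,0.1,0,1],[0,0,0,0,1]],
])

```text
time_s: 19.75
position: [0.5056, -0.0898, 0.0593]
tcp_rot: [[0.128, 0.992, -0.001], [0.992, -0.128, 0.006], [0.006, -0.001, -1.0]]
force: [3.3, 12.0, -2.6]
opening: 0.433
```

Run:
```python
from h import *
d=cap('scene'); a=d['img'][225:305,150:250]; cv2.imwrite('pics/s17z.png',cv2.convertScaleAbs(cv2.resize(a,None,fx=7,fy=7,interpolation=cv2.INTER_CUBIC),alpha=1.8,beta=20))
show('scene',['spacer_center','closed_end','hole_mouth']); 
d=cap('wrist','w5.png')
```

```text
scene spacer_center [([0.5071, -0.078, 0.0916], 0.58), ([0.4433, -0.2727, 0.0854], 0.48)]
scene closed_end [([0.5052, -0.083, 0.0532], 0.8)]
scene hole_mouth []
```

View pics/s17z.png

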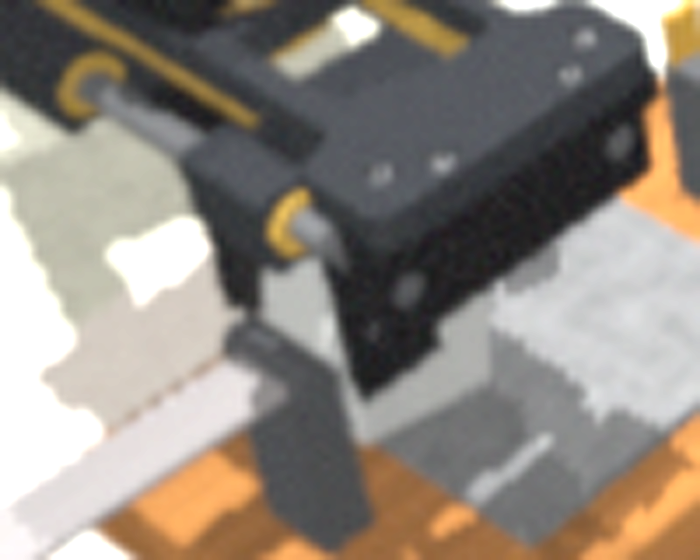

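View pics/w5.png

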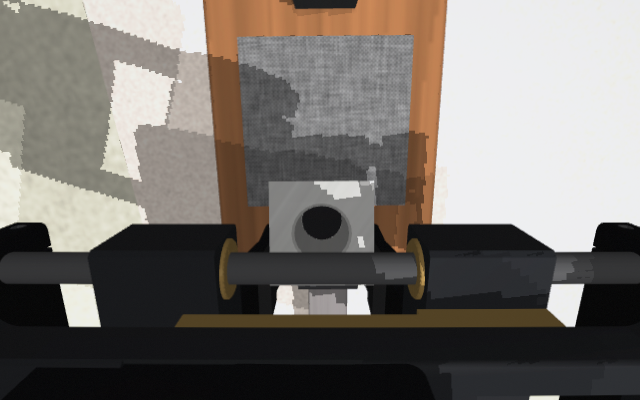

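Request:
send_rows([
  [[0.05,0.4,0,0,1],[0.05,0.4,0,0,1],[0.02,0.2,-0.1,0,1],[0,0,-0.2,0,1],[0,0,-0.2,0,1],[0,0,-0.1,0,1],[0,0,0,0,1]],
])

```text
time_s: 20.7
position: [0.5092, -0.0631, 0.0416]
tcp_rot: [[0.125, 0.992, -0.001], [0.992, -0.125, 0.0], [0.0, -0.001, -1.0]]
force: [-1.4, -0.2, 0.6]
opening: 0.433
```

Request:
send_rows([
  [[0,0,-0.07,0,1],[0,0,-0.07,0,1],[0,0,0,0,1]],
])

```text
time_s: 21.0
position: [0.5092, -0.0644, 0.0399]
tcp_rot: [[0.124, 0.992, -0.0], [0.992, -0.124, -0.002], [-0.002, 0.0, -1.0]]
force: [-5.8, -3.3, 21.0]
opening: 0.432
```

Run:
```python
from h import *
d=cap('scene'); a=d['img'][215:305,150:262]; cv2.imwrite('pics/s18z.png',cv2.convertScaleAbs(cv2.resize(a,None,fx=6.5,fy=6.5,interpolation=cv2.INTER_CUBIC),alpha=1.8,beta=20))
```

```text
(no output)
```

View pics/s18z.png

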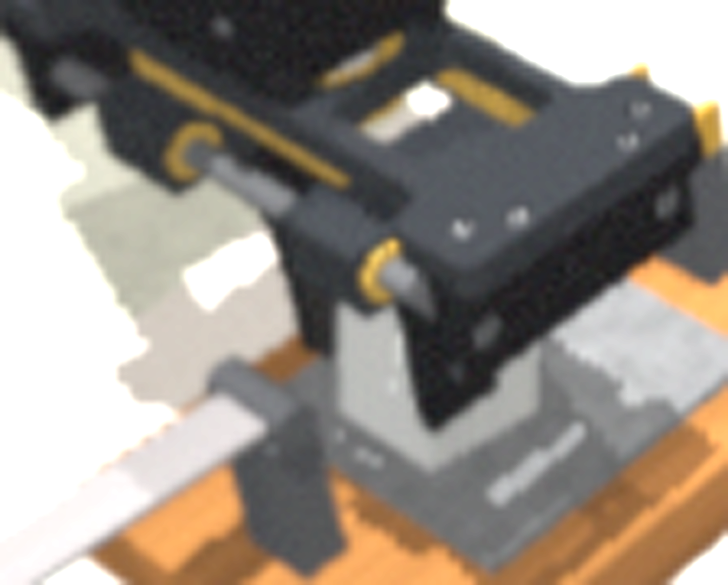

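Request:
send_rows([
  [[0,0,0,0,-1],[0,0,0,0,-1],[0,0,0,0,-1],[0,0,0,0,-1],[0,0,0,0,-1],[0,0,0,0,-1]],
])

```text
time_s: 21.65
position: [0.5095, -0.0628, 0.0372]
tcp_rot: [[0.124, 0.992, -0.0], [0.992, -0.124, 0.0], [0.0, -0.0, -1.0]]
force: [0.0, 0.1, 1.2]
opening: 0.895
```

Run:
```python
from h import *
d=cap('scene'); a=d['img'][215:305,150:262]; cv2.imwrite('pics/s19z.png',cv2.convertScaleAbs(cv2.resize(a,None,fx=6.5,fy=6.5,interpolation=cv2.INTER_CUBIC),alpha=1.8,beta=20))
N=['spacer_center','closed_end','hole_mouth']
show('scene',N);d=cap('wrist','w6.png');show('wrist',N)
cv2.imwrite('pics/w6z.png',cv2.resize(d['img'][150:330,180:460],None,fx=2.8,fy=2.8))
print(px2w(d,[(270,180),(375,180)],.106))
```

```text
scene spacer_center [([0.514, -0.0584, 0.0703], 0.6)]
scene closed_end [([0.5103, -0.0566, 0.0334], 0.92)]
scene hole_mouth [([0.513, -0.0501, 0.108], 0.93)]
wrist spacer_center [([0.5053, -0.0512, 0.0732], 0.76)]
wrist closed_end []
wrist hole_mouth [([0.5129, -0.0597, 0.1067], 0.75)]
[[ 0.49848882 -0.01686493  0.106     ]
 [ 0.53467919 -0.0214231   0.106     ]]
```

View pics/s19z.png

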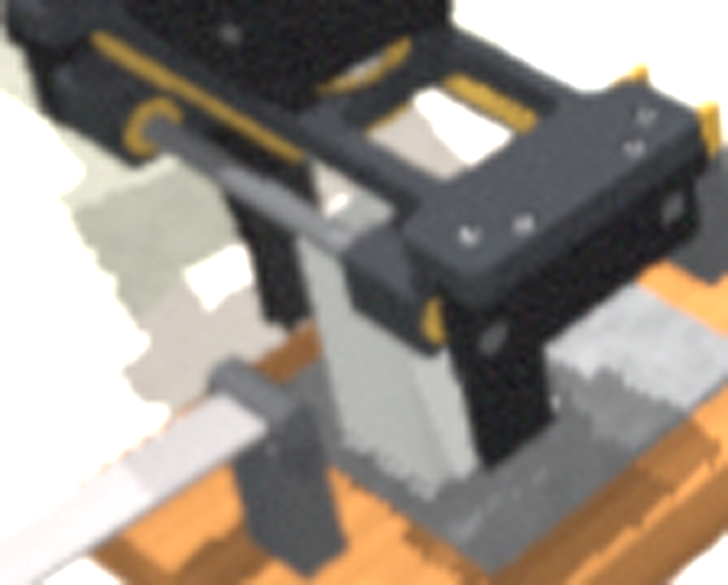

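View pics/w6z.png

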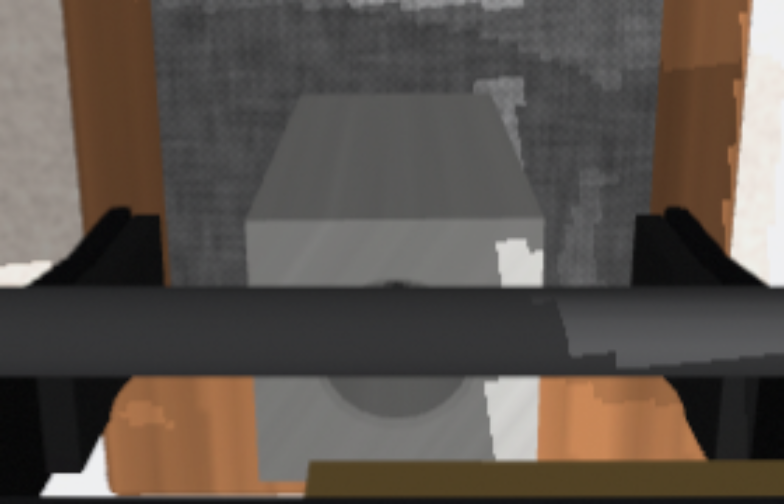

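Run:
```python
from h import *
d=cap('wrist')
f=lambda c,z:px2w(d,np.array(c)/2.8+[180,150],z).round(4).tolist()
print(f([(247,218),(543,218),(260,480),(538,472),(395,418)],.106)); print(f([(300,94),(491,94)],.034)); print(wp()[:3,3])
```

```text
[[0.495, -0.0343, 0.106], [0.5328, -0.0391, 0.106], [0.4904, -0.0728, 0.106], [0.5289, -0.0764, 0.106], [0.5103, -0.0655, 0.106]]
[[0.4948, -0.0344, 0.034], [0.533, -0.0393, 0.034]]
[ 0.50955909 -0.06285236  0.03752258]
```

Request:
send_rows([
  [[0.033,0.12,0,0,-1],[0.033,0.12,0,0,-1],[0,0,0,0,1],[0,0,0,0,1],[0,0,0,0,1],[0,0,0,0,1],[0,0,0,0,1],[0,0,0,0,1],[0,0,0,0,1],[0,0,0,0,1],[0,0,0,0,1],[0,0,0.1,0,1],[0,0,0.2,0,1],[0,0,0.4,0,1],[0,0,0.7,0,1],[0,0,0.9,0,1],[0,0,0.9,0,1],[0,0,0.7,0,1],[0,0,0,0,1]],
])

```text
time_s: 24.0
position: [0.5139, -0.0564, 0.1581]
tcp_rot: [[0.124, 0.992, 0.008], [0.992, -0.124, -0.003], [-0.002, 0.008, -1.0]]
force: [0.3, 0.4, -2.5]
opening: 0.436
```

Run:
```python
from h import *
d=cap('scene','s20.png'); N=['spacer_center','closed_end','hole_mouth','pin_tip']; show('scene',N)
a=d['img'][120:300,130:330]; cv2.imwrite('pics/s20z.png',cv2.convertScaleAbs(cv2.resize(a,None,fx=3.3,fy=3.3,interpolation=cv2.INTER_CUBIC),alpha=1.6,beta=20))
t=cap('top'); show('top',N)
b=np.hstack([cv2.resize(d['img'][155:220,270:320],None,fx=8,fy=8,interpolation=cv2.INTER_CUBIC), cv2.resize(t['img'][250:315,250:300],None,fx=8,fy=8,interpolation=cv2.INTER_CUBIC)])
cv2.imwrite('pics/pin.png',cv2.convertScaleAbs(b,alpha=1.6))
```

```text
scene spacer_center [([0.5133, -0.0573, 0.1894], 0.55), ([0.7476, 0.1136, 0.021], 0.47)]
scene closed_end [([0.5152, -0.0575, 0.1515], 0.93)]
scene hole_mouth [([0.5156, -0.0482, 0.2272], 0.65), ([0.4676, -0.1006, 0.0845], 0.4)]
scene pin_tip [([0.4769, 0.2422, 0.1215], 0.4), ([0.7768, 0.0094, 0.0243], 0.27)]
top spacer_center [([0.5133, -0.0578, 0.1855], 0.57)]
top closed_end [([0.5092, -0.0567, 0.1473], 0.57)]
top hole_mouth [([0.5147, -0.0544, 0.2238], 0.74)]
top pin_tip [([0.4802, 0.2437, 0.1175], 0.49)]
```

View pics/s20z.png

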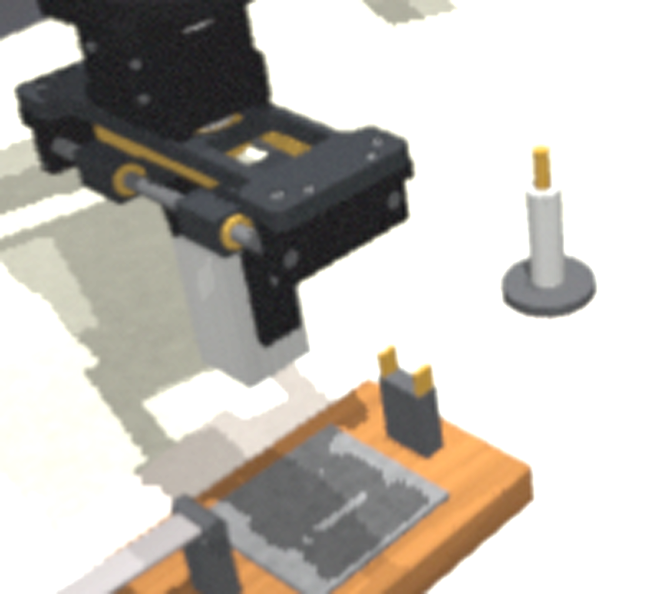

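View pics/pin.png

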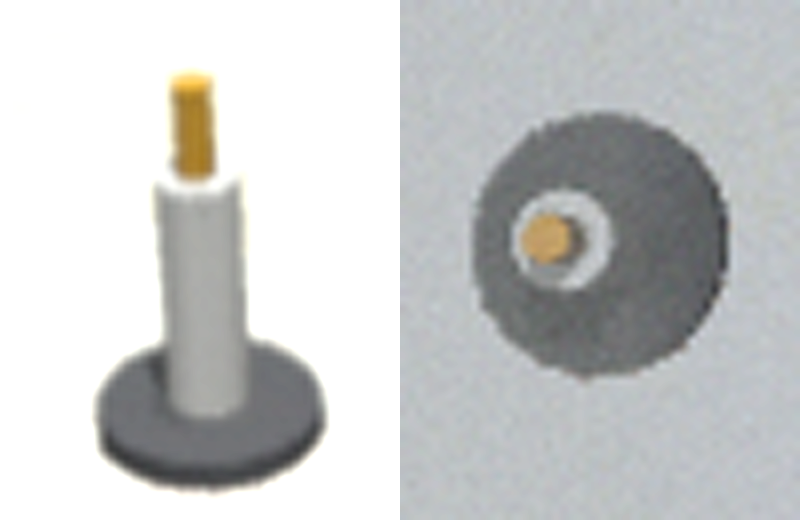

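Run:
```python
from h import *
s=cap('scene');t=cap('top')
print(px2w(s,[(294,165.25)],.12),px2w(t,[(268.5,279.75)],.12),px2w(t,[(250+163/8,250+239/8)],.09),px2w(t,[(250+200/8,250+245/8)],.01))
# gripped closed end in scene: project predicted
T=wp();print(T[:3,3])
```

```text
[[0.48591376 0.24204772 0.12      ]] [[0.48020564 0.24069615 0.12      ]] [[0.48027825 0.24083259 0.09      ]] [[0.4794251  0.24080336 0.01      ]]
[ 0.51134196 -0.0556262   0.15407286]
```

Request:
send_rows([
  [[-0.03,0.3,0.2,0,1],[-0.06,0.6,0,0,1],[-0.1,0.9,0,0,1],[-0.1,1,0,0,1],[-0.1,1,0,0,1],[-0.1,1,0,0,1],[-0.1,1,0,0,1],[-0.1,1,0,0,1],[-0.1,1,0,0,1],[-0.1,0.9,0,0,1],[-0.09,0.7,0,0,1],[-0.06,0.3,0,0,1],[-0.06,0.2,0,0,1],[0,0,0,0,1],[0,0,0,0,1]],
])

```text
time_s: 26.1
position: [0.4785, 0.2407, 0.1605]
tcp_rot: [[0.125, 0.992, -0.0], [0.992, -0.125, -0.0], [-0.0, -0.0, -1.0]]
force: [-0.2, -0.4, -3.0]
opening: 0.433
```

Run:
```python
from h import *
print(wp()[:3,3])
d=cap('scene','s21.png'); N=['spacer_center','closed_end','hole_mouth','pin_tip']; show('scene',N)
t=cap('top'); show('top',N)
b=np.hstack([cv2.resize(d['img'][100:220,240:340],None,fx=4,fy=4,interpolation=cv2.INTER_CUBIC), cv2.resize(t['img'][220:340,220:320],None,fx=4,fy=4,interpolation=cv2.INTER_CUBIC)])
cv2.imwrite('pics/pin2.png',cv2.convertScaleAbs(b,alpha=1.6)); cap('wrist','w7.png'); print(bot.read_state()['force'])
```

```text
[0.47852056 0.24065192 0.16052616]
scene spacer_center [([0.4815, 0.2412, 0.1915], 0.89)]
scene closed_end [([0.4768, 0.2445, 0.1525], 0.62)]
scene hole_mouth [([0.4757, 0.2457, 0.2293], 0.76), ([0.4811, 0.2419, 0.1176], 0.71)]
scene pin_tip [([0.4834, 0.2424, 0.1181], 0.54)]
top spacer_center []
top closed_end []
top hole_mouth []
top pin_tip []
[-0.4112826  -0.02788958 -2.83226166]
```

View pics/pin2.png

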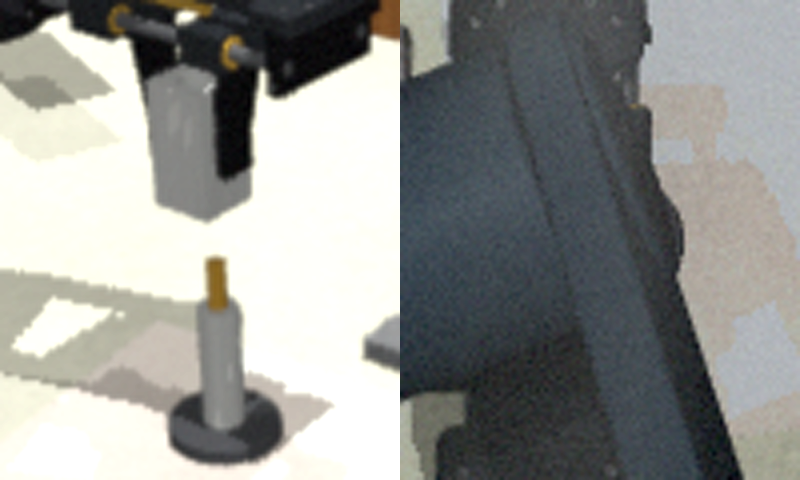

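View pics/w7.png

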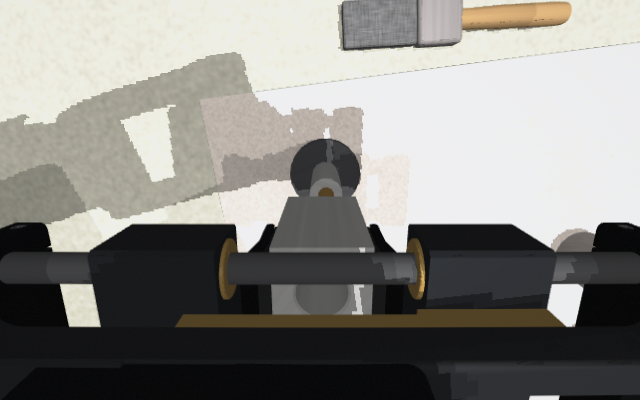

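Run:
```python
from h import *
d=cap('wrist'); a=d['img'][130:260,260:400]; cv2.imwrite('pics/w8z.png',cv2.convertScaleAbs(cv2.resize(a,None,fx=5.5,fy=4.5,interpolation=cv2.INTER_CUBIC),alpha=1.5))
print(px2w(d,[(326,191)],.12),px2w(d,[(290,197),(357,197)],.157),px2w(d,[(272,248),(375,248)],.229))
```

```text
[[0.48432703 0.25329996 0.12      ]] [[0.46417924 0.26171337 0.157     ]
 [0.5021253  0.25692305 0.157     ]] [[0.46403362 0.26191854 0.229     ]
 [0.50150156 0.25718538 0.229     ]]
```

View pics/w8z.png

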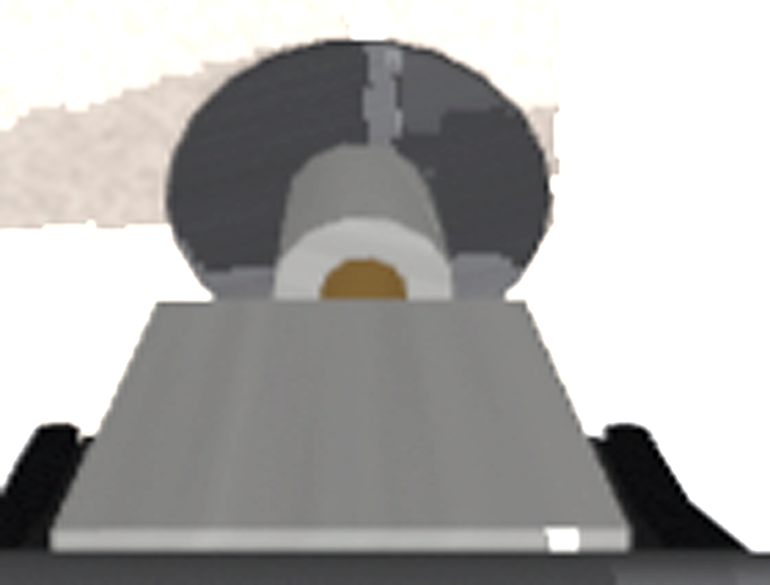

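Run:
```python
from h import *
d=cap('wrist'); f=lambda c,z:px2w(d,np.array(c)/[5.5,4.5]+[260,130],z)[:,:2]
dd=np.array([.125,.992])
print(f([(363,217)],.09)-13e-3*dd, f([(272,292),(452,292)],.09), f([(363,259)],.12)-6e-3*dd, f([(360,40)],.01)-35e-3*dd,f([(167,192),(553,192)],.01))
```

```text
[[0.48342246 0.24285539]] [[0.47075226 0.24428867]
 [0.49585733 0.24112081]] [[0.48390606 0.24978234]] [[0.48385778 0.24287592]] [[0.44936635 0.24876298]
 [0.51892054 0.23998978]]
```

Request:
send_rows([
  [[0.1,0.1,0,0,1],[0,0,-0.4,0,1],[0,0,-0.4,0,1],[0,0,-0.15,0,1],[0,0,0,0,1]],
])

```text
time_s: 27.25
position: [0.4803, 0.244, 0.1304]
tcp_rot: [[0.125, 0.992, -0.004], [0.992, -0.125, -0.001], [-0.001, -0.003, -1.0]]
force: [-0.7, -0.2, -2.1]
opening: 0.439
```

Run:
```python
from h import *
print(wp()[:3,3],bot.read_state()['force'])
d=cap('scene','s22.png'); cv2.imwrite('pics/pin3.png',cv2.convertScaleAbs(cv2.resize(d['img'][110:230,240:340],None,fx=5,fy=5,interpolation=cv2.INTER_CUBIC),alpha=1.6))
```

```text
[0.48026834 0.24399419 0.13036804] [-0.67131845 -0.15791545 -2.11865319]
```

View pics/pin3.png

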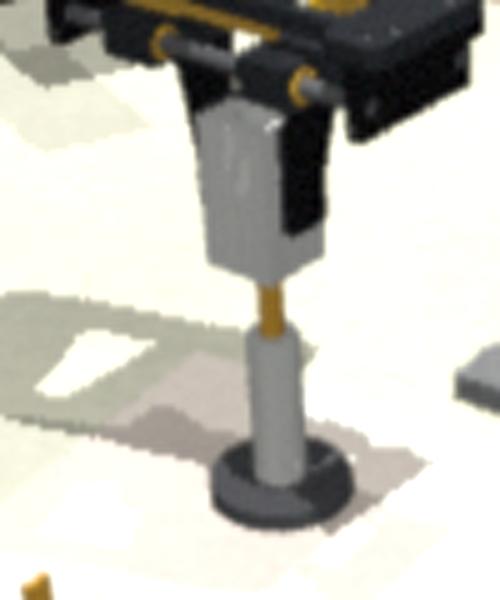

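Request:
send_rows([
  [[0.03,0,-0.06,0,1],[0.03,0,-0.06,0,1],[0,0,-0.06,0,1],[0,0,0,0,1],[0,0,0,0,1]],
])

```text
time_s: 27.8
position: [0.4833, 0.2443, 0.1266]
tcp_rot: [[0.125, 0.992, -0.0], [0.992, -0.125, 0.0], [0.0, -0.0, -1.0]]
force: [-0.7, 0.9, -2.0]
opening: 0.436
```

Request:
send_rows([
  [[0,0,-0.06,0,1],[0,0,-0.06,0,1],[0,0,0,0,1],[0,0,0,0,1]],
])

```text
time_s: 28.2
position: [0.4834, 0.2444, 0.1231]
tcp_rot: [[0.125, 0.992, 0.0], [0.992, -0.125, 0.0], [0.0, 0.0, -1.0]]
force: [-0.5, -0.2, -1.1]
opening: 0.437
```

Request:
send_rows([
  [[0,0,-0.05,0,1],[0,0,-0.05,0,1],[0,0,0,0,1],[0,0,0,0,1],[0,0,0,0,1]],
])

```text
time_s: 28.7
position: [0.4835, 0.2444, 0.1201]
tcp_rot: [[0.125, 0.992, 0.0], [0.992, -0.125, 0.0], [0.0, 0.0, -1.0]]
force: [-0.2, 0.3, 1.0]
opening: 0.438
```

Run:
```python
from h import *
d=cap('scene','s23.png'); cv2.imwrite('pics/pin4.png',cv2.convertScaleAbs(cv2.resize(d['img'][110:230,240:340],None,fx=5,fy=5,interpolation=cv2.INTER_CUBIC),alpha=1.6))
print(bot.read_state()['force'],wp()[:3,3])
```

```text
[-0.28194989 -0.2879554   0.52539171] [0.48344518 0.24439848 0.12011969]
```

View pics/pin4.png

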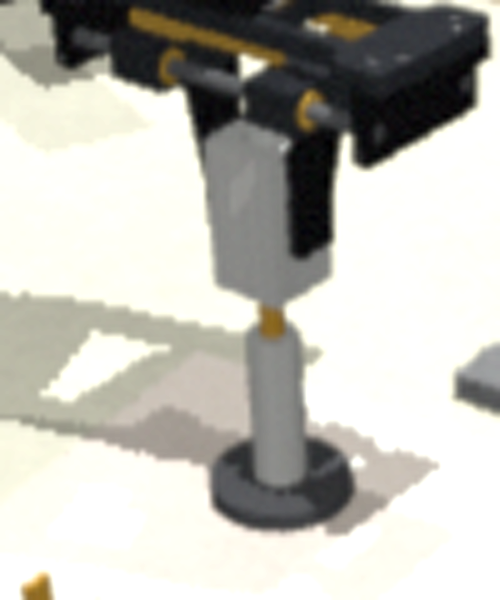

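Request:
send_rows([
  [[0,0,-0.05,0,1],[0,0,0,0,1],[0,0,0,0,1],[0,0,0,0,1],[0,0,0,0,1]],
])

```text
time_s: 29.25
position: [0.4834, 0.2444, 0.1186]
tcp_rot: [[0.125, 0.992, 0.0], [0.992, -0.125, 0.0], [0.0, 0.0, -1.0]]
force: [0.6, 0.4, 0.3]
opening: 0.435
```

Request:
send_rows([
  [[0,0,0.1,0,1],[0,0,0.2,0,1],[0,0,0.4,0,1],[0,0,0.5,0,1],[0,0,0.4,0,1],[0,0,0.2,0,1],[0,0,0.1,0,1],[0,0,0,0,1],[0,0,0,0,1],[0,0,0,0,1],[0,0,0,0,1],[0,0,0,0,1]],
])

```text
time_s: 30.45
position: [0.4831, 0.2443, 0.1751]
tcp_rot: [[0.125, 0.992, -0.001], [0.992, -0.125, -0.0], [-0.0, -0.001, -1.0]]
force: [-0.6, 0.1, -2.5]
opening: 0.437
```

Run:
```python
from h import *
s=bot.read_state(); print(s['time_s'],s['force'],s['position'],s['opening'],max(abs(np.array(s['qvel']))))
d=cap('scene','s24.png'); show('scene',['closed_end','hole_mouth','spacer_center']); show('scene',['tape1_center','tape2_center','brush_grip'])
cv2.imwrite('pics/s24z.png',cv2.convertScaleAbs(d['img'],alpha=1.4))
w=cap('wrist','w9.png'); cv2.imwrite('pics/w9z.png',w['img'][130:330,200:440].repeat(3,0).repeat(3,1))
```

```text
30.45 [-0.57165768  0.11348698 -2.52779212] [0.48311738 0.24427507 0.17511008] 0.43681598737201566 0.18289649477680628
scene closed_end [([0.4818, 0.2466, 0.1646], 0.89)]
scene hole_mouth [([0.4842, 0.2492, 0.2437], 0.77)]
scene spacer_center [([0.485, 0.244, 0.2071], 0.77)]
scene tape1_center [([0.7779, 0.01, 0.0229], 0.85)]
scene tape2_center [([0.745, 0.1154, 0.0202], 0.88)]
scene brush_grip [([0.6545, 0.366, 0.0107], 0.77)]
```

View pics/s24z.png

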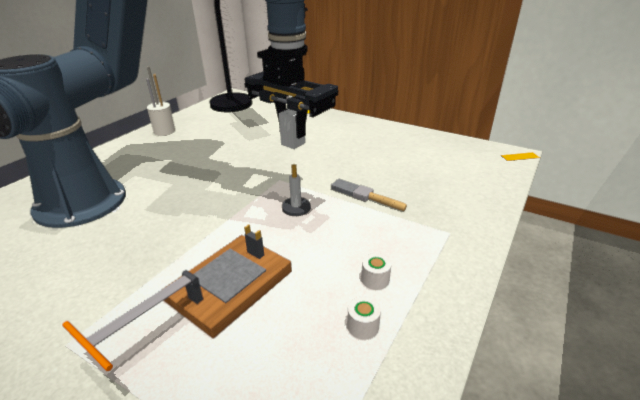

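View pics/w9z.png

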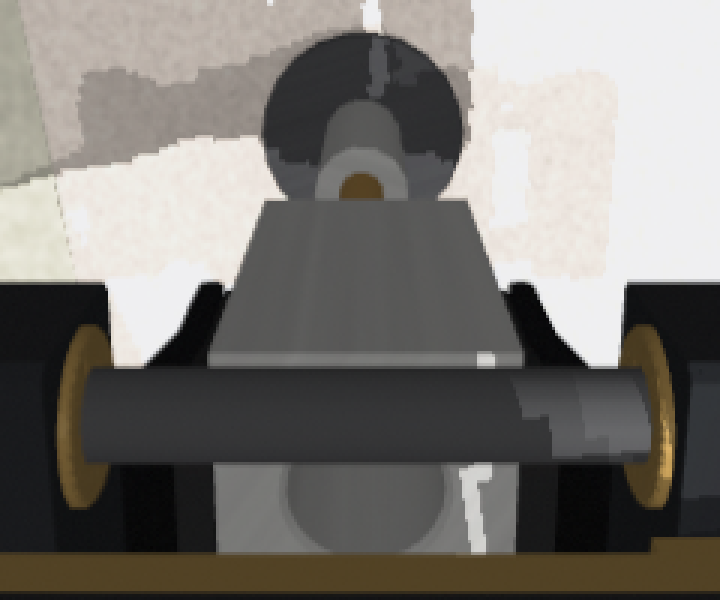

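Run:
```python
from rig import bot
print(bot.hand_in())
```

```text
the job is handed in; nothing more can be done
None
```

The job is handed in at about 30.5 s of the 67 s allowed. The spacer is held still in the air, upright with the hole up, with its closed end about 5 cm above the pin.

**What I did**
- **Hasp:** I swung it over by its bar until it fell fully open. It was still folded back in the last picture.
- **Turning the spacer:** The tool only turns about the vertical. I gripped the spacer, levered it upright against the catch post and the hinge post, and stood it on the felt. I then released it so it sat flush, and gripped it again.
- **Pin:** I lowered the closed end onto the pin, then lifted straight up.

**Last checks**
- **Upright:** The wrist camera shows the open bore on top. After the re-grip and again above the pin, the spacer's edges matched top and bottom within about 0.6 mm.
- **Pin travel:** This is an estimate. The force rose by about 3 N and the arm went about 5 mm past the nominal contact height, so the pin gave roughly 3–5 mm. The pin showed clear of the spacer again after the lift.
- **Bystanders:** The paper rolls and the brush were where they started, within the few millimetres the network can resolve.

**What disagreed**
- **Tool height:** The fingertips sat about 30 mm higher than the stated tool frame says, so my first grasp of the bar closed on nothing. I corrected for this from the camera pictures.
- **Pin position:** The camera estimates differed by a few millimetres, so contact was near the middle of the closed end rather than exactly on it.

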